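# Dress the candle rail by height

## Robot

A 7-joint arm with a two-finger parallel gripper is mounted at the origin on a cart in front of the work surface, level with it; the furniture and walls round the work are solid. World frame = base frame: x ahead of the robot, y to its left, z up, the work surface at z = 0. Lengths are in m, angles in rad, forces in N, time in s.
With the tool pointing down it reaches from about 0.35 to 0.9 m from the base axis. Payload 8.1 kg.
Tool frame: the origin (TCP) lies midway between the tips of the shut fingers; the grasp point (between the pads) lies 19 mm behind it; z points along the fingers, y is the line along which they close (so a half turn about z gives the same grasp; the last joint's range is limited). The gripper opens to 85 mm and grips with 20 to 120 N. Pads are 22 mm wide; open, the fingers measure 114 mm over their backs; the gripper's body (76 mm by 85 mm) begins 54 mm behind the grasp point. The pads swing forward as they close: fully open they stand 13 mm farther back than shut.
Start: joints at [-1.394, 0.434, 0.025, 1.573, -0.012, 1.134, -0.075], TCP at [0.173, 0.601, 0.205] pointing down, gripper open.
Joint ranges: [-2.62, 2.62], [-0.44, 2.09], [-1.27, 1.32], [0.08, 2.57], [-1.32, 4.46], [0.12, 2], [-2.74, 2.74]. Speed limits (rad/s): [2.22, 2.22, 3.01, 3.01, 3.14, 3.14, 3.14].

## Interface

Orientations are given as a rotation vector (axis times angle).
In Python, from cell import robot gives the robot as it stands.
- The arm moves only by the tool arm_command, never from a script. Its argument "plan" is a list of rows, each a list of 7 numbers: the shift along the tool's x, y, z in cm, then the turn, a rotation vector about the tool's x, y, z in degrees, then the gripper's target within -1 to 1 (shut at 1, half-way at 0, fully open at -1). In form: [[tx, ty, tz, ax, ay, az, fingers], ...]. A call has 1 to 12 rows; each row is the pose to reach, as a shift and turn from the pose commanded when the call began, along the tool's axes at that moment; what a row does not reach only later rows make up. A row lasts 1/10 s, in which the tool goes at most 50 mm and 8.59 degrees, less where a joint would pass 70% of its speed; a pose out of reach is approached as far as the arm can. A call with a gripper value outside its range is refused whole. The fingers move at their own pace and stop on an object; the grip force is fixed at half the most. Time passes only in rows, so rows that repeat a pose let the fingers close. It gives the time, the measured TCP pose, the force, the opening and the grip force at its end, in the units of the state.
- robot.observe(): the state, without advancing time (a new reading comes with each control period).
- robot.snapshot(name): name is "scene" or "top" or "wrist"; returns a dict with "frame" (384x512x3 uint8, red, green, blue), "mtx" (3x3 intrinsics, pixels), "k1" (the pictures are not rectified: a ray, as slopes to the right and down, at radius r is drawn at 1 + k1 r^2 times it, then the intrinsics apply), "cam_to_world" (4x4, takes a point from camera to world coordinates). Camera axes: x right, y down, z forward; pixel columns grow to the right and rows downward; lengths in m; the calibration is good to about 2 mm. A picture is of the moment at which its call begins. There is no depth.
- robot.close_job(): hands the job in; it is judged then, once.
The state is a dict: "time": time; "q": joint angles; "qvel": joint speeds; "joint_torque": joint torques, N m; "position": TCP position; "ee_rot": TCP orientation; "wrist_force": force on the tool from outside, world axes, zero at the start; "moment": the same for the moment, N m; "grip_width": opening from 0.0 (shut) to 1.0 (fully open); "finger_force": force on a finger pad.
Only numpy, scipy, OpenCV 4.12 (cv2) and the standard library are available. Lean on these libraries where they do the work, as an engineer would, in place of code of your own. Each camera call takes 0.05 s, during which the arm holds its last target. There are 200 camera calls.

## Task

Set out the new candle range on the sales table: stand the four loose candles, pale pink to maroon, upright in the four brass cups of the oak rail, one to a cup, so that they step down in height, with the tallest in the cup next to the black slate price card and the shortest at the far end. Let no candle fall over on the way, and do not shift or tip the glass tumbler.

Things in the scene. Friction and masses are not known exactly. Their poses are not given: they have to be found in the camera images.
- candle_tallest: loose dinner candle, maroon, 36 mm thick and 195 mm tall (a thin wick stands 9 mm higher), white paper band low on it; stands upright on its flat foot. Origin: centre of its foot; z points up along the candle. About 0.13 kg.
- candle_tall: loose dinner candle, terracotta, 36 mm thick and 165 mm tall (a thin wick stands 9 mm higher), white paper band low on it; stands upright on its flat foot. Origin: centre of its foot; z points up along the candle. About 0.13 kg.
- candle_short: loose dinner candle, coral, 36 mm thick and 135 mm tall (a thin wick stands 9 mm higher), white paper band low on it; stands upright on its flat foot. Origin: centre of its foot; z points up along the candle. About 0.13 kg.
- candle_shortest: loose dinner candle, pale pink, 36 mm thick and 105 mm tall (a thin wick stands 9 mm higher), white paper band low on it; stands upright on its flat foot. Origin: centre of its foot; z points up along the candle. About 0.13 kg.
- cup_1: brass cup fixed on the oak rail, at the +y end of the rail (y of the rail, which is at most 0.3 rad from world y). The four cups are alike and stand 90 mm apart in a straight row along their own y axis. Open top, 40 mm tall: a round socket 42 mm wide inside, flaring over its top 16 mm to about 58 mm inside (64 mm outside) at the rim. Origin: centre of its underside, on top of the 12 mm thick rail; its inner floor lies 4 mm above the origin, its rim 40 mm above it. z up.
- cup_2: brass cup fixed on the oak rail, second from the +y end (y of the rail, which is at most 0.3 rad from world y). The four cups are alike and stand 90 mm apart in a straight row along their own y axis. Open top, 40 mm tall: a round socket 42 mm wide inside, flaring over its top 16 mm to about 58 mm inside (64 mm outside) at the rim. Origin: centre of its underside, on top of the 12 mm thick rail; its inner floor lies 4 mm above the origin, its rim 40 mm above it. z up.
- cup_3: brass cup fixed on the oak rail, third from the +y end (y of the rail, which is at most 0.3 rad from world y). The four cups are alike and stand 90 mm apart in a straight row along their own y axis. Open top, 40 mm tall: a round socket 42 mm wide inside, flaring over its top 16 mm to about 58 mm inside (64 mm outside) at the rim. Origin: centre of its underside, on top of the 12 mm thick rail; its inner floor lies 4 mm above the origin, its rim 40 mm above it. z up.
- cup_4: brass cup fixed on the oak rail, at the -y end of the rail (y of the rail, which is at most 0.3 rad from world y). The four cups are alike and stand 90 mm apart in a straight row along their own y axis. Open top, 40 mm tall: a round socket 42 mm wide inside, flaring over its top 16 mm to about 58 mm inside (64 mm outside) at the rim. Origin: centre of its underside, on top of the 12 mm thick rail; its inner floor lies 4 mm above the origin, its rim 40 mm above it. z up.
- price_card: black slate price card with a chalk candle drawn on it, leaning in a small oak foot 32x62 mm, 62 mm tall in all; fixed on the table just past one end of the rail (which end varies; a red matchbox lies past the other). Origin: centre of the foot's underside; z up, y along the row of cups.
- tumbler: greenish clear glass tumbler, 70 mm across and 97 mm tall, standing loose on the table among the candles; not to be disturbed. Origin: centre of its underside; z up.

How it is judged:
At the end, for the whole second after the job is handed in: Each candle stands in the cup of its rank, counted from the price card (tallest, tall, short, shortest): its foot's centre within 8 mm of the cup's axis and at most 10 mm above the cup's underside (that is, down on its floor), upright within 0.12 rad, let go and at rest (under 0.02 m/s) (((y of price_card in the frame of cup_2 above 0 m and horizontal distance between candle_tallest and cup_1 below 0.008 m and z of candle_tallest in the frame of cup_1 below 0.01 m and horizontal distance between candle_tall and cup_2 below 0.008 m and z of candle_tall in the frame of cup_2 below 0.01 m and horizontal distance between candle_short and cup_3 below 0.008 m and z of candle_short in the frame of cup_3 below 0.01 m and horizontal distance between candle_shortest and cup_4 below 0.008 m and z of candle_shortest in the frame of cup_4 below 0.01 m) or (y of price_card in the frame of cup_2 below 0 m and horizontal distance between candle_tallest and cup_4 below 0.008 m and z of candle_tallest in the frame of cup_4 below 0.01 m and horizontal distance between candle_tall and cup_3 below 0.008 m and z of candle_tall in the frame of cup_3 below 0.01 m and horizontal distance between candle_short and cup_2 below 0.008 m and z of candle_short in the frame of cup_2 below 0.01 m and horizontal distance between candle_shortest and cup_1 below 0.008 m and z of candle_shortest in the frame of cup_1 below 0.01 m)) and angle between each of candle_tallest, candle_tall, candle_short, candle_shortest's own z axis and vertical below 0.12 rad and linear speed of each of candle_tallest, candle_tall, candle_short, candle_shortest below 0.02 m/s and contact force between each of candle_tallest, candle_tall, candle_short, candle_shortest and the fingers below 0.1 N); the robot touches nothing.
It fails at once if the tallest candle falls over (leans more than 1 rad) (angle between candle_tallest's own z axis and vertical above 1 rad).
It fails at once if the tall candle falls over (leans more than 1 rad) (angle between candle_tall's own z axis and vertical above 1 rad).
It fails at once if the short candle falls over (leans more than 1 rad) (angle between candle_short's own z axis and vertical above 1 rad).
It fails at once if the shortest candle falls over (leans more than 1 rad) (angle between candle_shortest's own z axis and vertical above 1 rad).
It fails at once if the glass tumbler is shifted by more than 20 mm or tipped by more than 0.3 rad (distance of tumbler from where it was at the start of the episode above 0.02 m or angle between tumbler's own z axis and vertical above 0.3 rad).
It also fails if it takes over 120 s, if anything falls off the work surface, if the arm or the gripper's body presses on something with over 40 N, if the wrist force passes 120 N, or if a joint passes its speed limit or range.

## Working session

There is one attempt and no reset: what is moved stays moved. The work goes in short steps, Python scripts to look and compute and a tool call to move; the robot and the scene stay as the last step left them, time stands still between calls to the robot, and variables do not carry over. Pictures are saved under pics/ and viewed, at most 14 in all, crops included, and the job is handed in when it is done.

Besides the shell and the picture viewer there is one more tool, called after "Emit:" as name(argument=value, ...) on one line, values as JSON. arm_command: Moves the arm, as the interface text tells. Its arguments: {"type":"object","properties":{"plan":{"type":"array","items":{"type":"array","items":{"type":"number"}}}},"required":["plan"]}

```bash
mkdir -p pics && cat > h.py <<'E'
import numpy as np, cv2
from cell import robot
from scipy.spatial.transform import Rotation as R
def snap(n,f=None):
    s=robot.snapshot(n)
    if f: cv2.imwrite('pics/'+f,s['frame'][:,:,::-1])
    return s
def ray(s,u,v):
    K=s['mtx']; p=np.array([(u-K[0,2])/K[0,0],(v-K[1,2])/K[1,1]]); q=p.copy()
    for _ in range(20): q=p/(1+s['k1']*(q@q))
    T=s['cam_to_world']; d=T[:3,:3]@np.r_[q,1]; return T[:3,3],d/np.linalg.norm(d)
def onz(s,u,v,z):
    o,d=ray(s,u,v); return o+d*(z-o[2])/d[2]
def proj(s,P):
    T=s['cam_to_world']; c=T[:3,:3].T@(np.asarray(P,float)-T[:3,3]); q=c[:2]/c[2]; q=q*(1+s['k1']*(q@q)); K=s['mtx']
    return np.array([K[0,0]*q[0]+K[0,2],K[1,1]*q[1]+K[1,2]])
def tri(rs):
    A=np.zeros((3,3));b=np.zeros(3)
    for o,d in rs:
        M=np.eye(3)-np.outer(d,d);A+=M;b+=M@o
    return np.linalg.solve(A,b)
E
python3 - <<'E'
from h import *
ims=[]
for n in ['scene','top']:
    s=snap(n); ims.append(s['frame'][:,:,::-1]); np.savez(n+'0.npz',**s); print(n,s['cam_to_world'].round(3),s['k1'],s['mtx'].round(1).tolist())
    cv2.imwrite('pics/'+n+'0.png',cv2.resize(ims[-1],(800,600)))
o=robot.observe(); print(o['time'],o['position'],o['ee_rot'],o['grip_width'],R.from_rotvec(o['ee_rot']).as_matrix().round(3))
E
```

```text
scene [[ 0.879 -0.283  0.383  0.033]
 [-0.475 -0.483  0.735 -0.965]
 [-0.023 -0.829 -0.559  0.767]
 [ 0.     0.     0.     1.   ]] -0.03586698983595399 [[467.4, 0.0, 256.8], [0.0, 467.4, 194.0], [0.0, 0.0, 1.0]]
top [[-1.000e-03 -9.930e-01  1.180e-01  3.990e-01]
 [-1.000e+00  2.000e-03  9.000e-03 -1.600e-02]
 [-9.000e-03 -1.180e-01 -9.930e-01  1.252e+00]
 [ 0.000e+00  0.000e+00  0.000e+00  1.000e+00]] -0.0407817779355466 [[418.3, 0.0, 258.9], [0.0, 418.3, 187.7], [0.0, 0.0, 1.0]]
0.1 [0.17249376 0.60018653 0.20398916] [-4.38177208e-01 -3.11077715e+00  2.31970531e-03] 1.0054445581371978 [[-0.961  0.276 -0.   ]
 [ 0.276  0.961 -0.001]
 [-0.    -0.001 -1.   ]]
```

View pics/scene0.png

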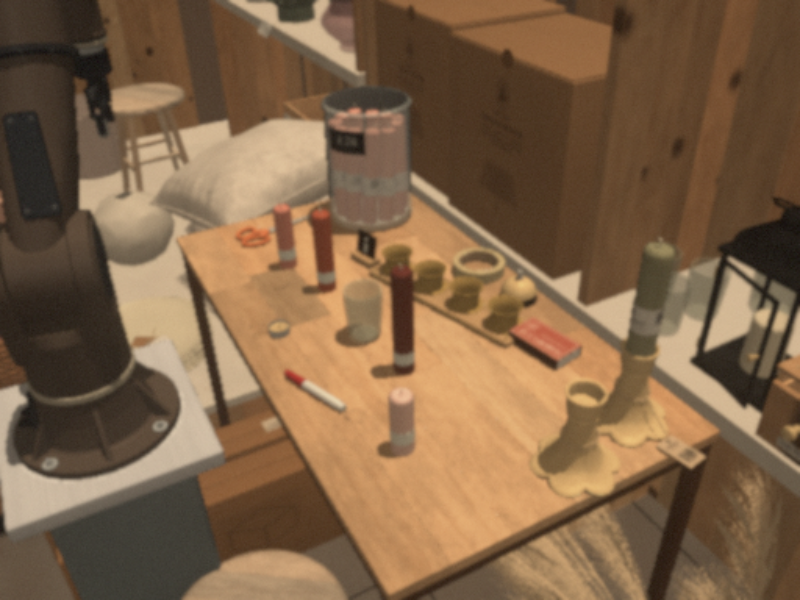

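View pics/top0.png

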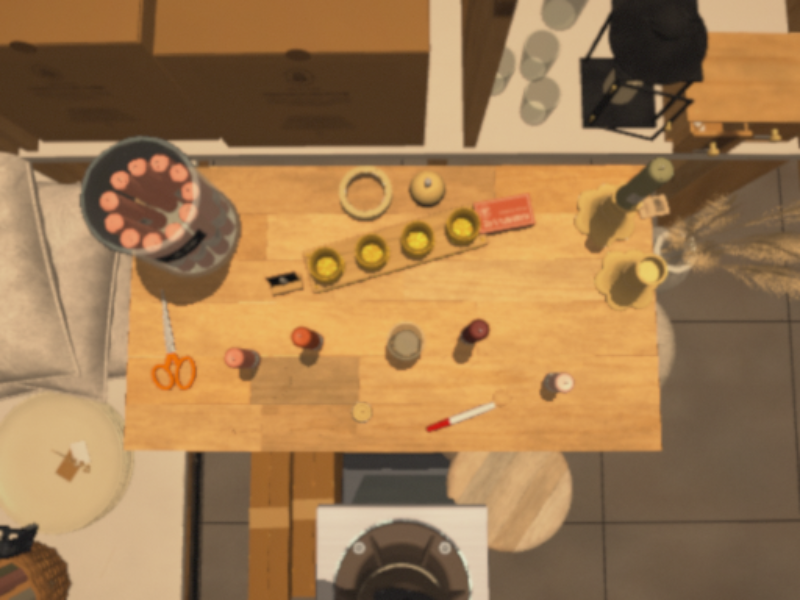

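Card is at the +y end (top view: card ~ (285,282), cups (327,265)…(462,227), candle tops coral (235,357), terracotta (303,338), maroon (477,329), pink (563,382), tumbler (405,343)). So tallest → cup_1. Triangulating next.

```bash
python3 - <<'E'
from h import *
t=dict(np.load('top0.npz'));s=dict(np.load('scene0.npz'));k=.64
tp=dict(coral=(235,357),terra=(303,338),maroon=(477,329),pink=(563,382))
sp=dict(coral=(283,208),terra=(320,213),maroon=(401,269),pink=(401,394))
for n in tp:
    p=tri([ray(t,*np.array(tp[n])*k),ray(s,*np.array(sp[n])*k)]); print(n,p.round(3))
H=dict(coral=.135,terra=.165,maroon=.195,pink=.105)
for n in tp: print(n,'onz',onz(t,*np.array(tp[n])*k,H[n]).round(3))
c1=[(327,265),(372,252),(417,239),(462,227)];c2=[(397,250),(430,270),(466,288),(505,305)]
for a,b in zip(c1,c2): print('cup',tri([ray(t,*np.array(a)*k),ray(s,*np.array(b)*k)]).round(3),onz(t,*np.array(a)*k,.052).round(3))
print('tumbler',onz(t,405*k,343*k,.097).round(3))
ims=[]
im=t['frame'][:,:,::-1]; a=cv2.resize(im[120:270,130:380],(800,480),interpolation=cv2.INTER_CUBIC)
cv2.imwrite('pics/topc.png',a)
im=s['frame'][:,:,::-1]; cv2.imwrite('pics/scenec.png',cv2.resize(im[110:300,150:390],(758,600),interpolation=cv2.INTER_CUBIC))
E
```

```text
coral [0.426 0.284 0.129]
terra [0.456 0.162 0.164]
maroon [ 0.469 -0.126  0.191]
pink [ 0.381 -0.284  0.1  ]
coral onz [0.423 0.284 0.135]
terra onz [0.454 0.162 0.165]
maroon onz [ 0.467 -0.124  0.195]
pink onz [ 0.38  -0.282  0.105]
cup [0.598 0.137 0.057] [0.596 0.138 0.052]
cup [0.624 0.054 0.047] [0.62  0.055 0.052]
cup [ 0.649 -0.031  0.045] [ 0.644 -0.029  0.052]
cup [ 0.673 -0.116  0.049] [ 0.667 -0.114  0.052]
tumbler [ 0.449 -0.007  0.097]
```

View pics/topc.png

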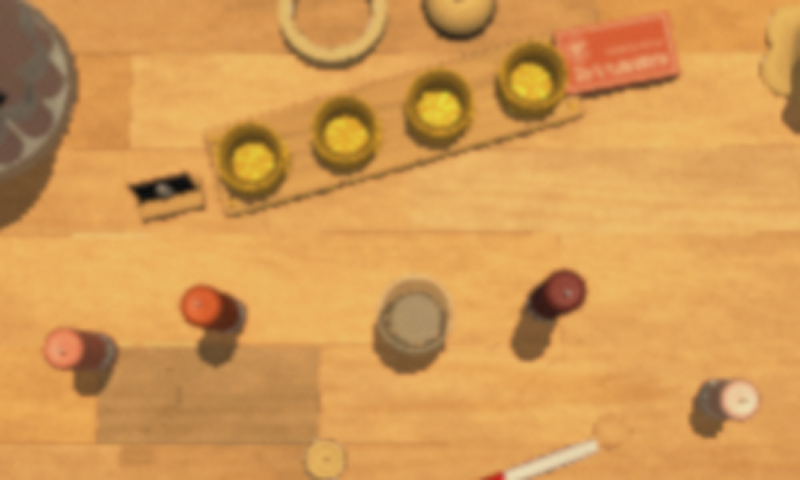

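View pics/scenec.png

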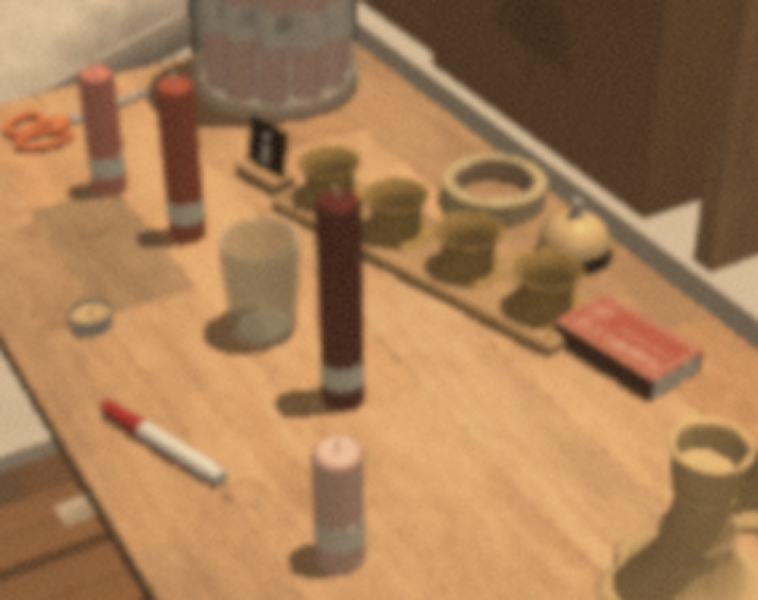

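The heights triangulate to the given sizes (±6 mm), and the cups lie on a row turned about 0.27 rad. I'll go up and over the middle, with the tool's y across the row, to look with the wrist camera.

Emit:
arm_command(plan=[[0,0,-5,0,0,0,-1],[0,0,-10,0,0,0,-1],[-4,-4,-13,0,0,5,-1],[-8,-8,-13,0,0,10,-1],[-12,-12,-13,0,0,15,-1],[-16,-16,-13,0,0,20,-1],[-20,-20,-13,0,0,26,-1],[-24,-24,-13,0,0,32,-1],[-28,-28,-13,0,0,38,-1],[-32,-32,-13,0,0,44,-1],[-36,-36,-13,0,0,50,-1],[-40,-40,-13,0,0,58.5,-1]])

```text
time: 1.3
position: [0.4122, 0.1665, 0.3347]
ee_rot: [-1.908, -2.496, -0.0]
wrist_force: [1.8, 1.1, 0.0]
grip_width: 1.002
finger_force: 0.0
```

```bash
cat >> h.py <<'E'
def go(x,y,z,yaw=None):
    "shift (cm) and z turn (deg) from now to TCP x,y,z with tool-y at world angle yaw (deg)"
    o=robot.observe();M=R.from_rotvec(o['ee_rot']).as_matrix();p=M.T@(np.array([x,y,z])-o['position'])*100
    r=np.zeros(3)
    if yaw is not None:
        a=np.radians(yaw);Y=np.array([np.cos(a),np.sin(a),0]);Z=np.array([0,0,-1.]);D=np.c_[np.cross(Y,Z),Y,Z]
        r=np.degrees(R.from_matrix(M.T@D).as_rotvec())
    return p.round(2),r.round(1)
def st():
    o=robot.observe();M=R.from_rotvec(o['ee_rot']).as_matrix()
    print('t',round(o['time'],2),o['position'].round(4),'yaw',np.degrees(np.arctan2(M[1,1],M[0,1])).round(1),'z',M[:,2].round(3),'grip',round(float(o['grip_width']),3),'ff',np.round(o['finger_force'],1),'F',np.round(o['wrist_force'],1),'q',np.round(o['q'],2))
E
python3 - <<'E'
from h import *
st(); s=snap('wrist'); print(s['cam_to_world'].round(3)); print(go(.5,.02,.36,15.5))
for P in [(.597,.138,.05),(.67,-.115,.05),(.455,.162,.165),(.467,-.125,.195)]: print(proj(s,P).round())
cv2.imwrite('pics/w1.png',s['frame'][:,:,::-1])
E
```

```text
t 1.3 [0.4122 0.1665 0.3347] yaw 15.2 z [-0.  0. -1.] grip 1.002 ff 0.0 F [1.8 1.1 0. ] q [-0.93  0.02  0.44  1.79 -0.01  1.33 -0.22]
[[ 0.965  0.253  0.071  0.393]
 [ 0.262 -0.928 -0.265  0.233]
 [-0.001  0.274 -0.962  0.505]
 [ 0.     0.     0.     1.   ]]
(array([-15.45,   4.8 ,  -2.44]), array([ 0.1,  0.1, -1.4]))
[372. 197.]
[359. 353.]
[289. 175.]
[229. 415.]
```

View pics/w1.png

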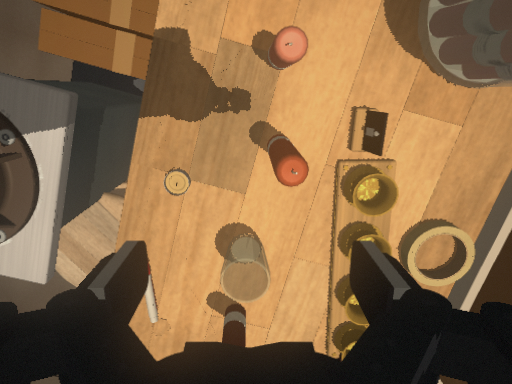

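Wrist view: coral top (291,44), terracotta top (292,170), cup 1 (375,190); the other cups are behind the finger. I'll shift toward −y for the rest.

```bash
python3 - <<'E'
from h import *
s=snap('wrist');np.savez('w1.npz',**s)
print(go(.43,-.12,.36,15.5))
E
```

```text
(array([-27.66,  -5.59,  -2.46]), array([ 0.1,  0.1, -0.9]))
```

Emit:
arm_command(plan=[[-4,-1,-2,0,0,0,-1],[-8,-2,-2,0,0,0,-1],[-12,-3,-2,0,0,0,-1],[-16,-4,-2,0,0,0,-1],[-20,-5,-2,0,0,0,-1],[-24,-5.5,-2.4,0,0,0,-1],[-27.5,-5.5,-2.4,0,0,0,-1],[-27.5,-5.5,-2.4,0,0,0,-1],[-27.5,-5.5,-2.4,0,0,0,-1]])

```text
time: 2.3
position: [0.4319, -0.1113, 0.3584]
ee_rot: [-1.904, -2.498, 0.001]
wrist_force: [-0.7, 0.8, 0.0]
grip_width: 0.999
finger_force: 0.0
```

```bash
python3 - <<'E'
from h import *
st(); s=snap('wrist','w2.png');np.savez('w2.npz',**s)
E
```

```text
t 2.3 [ 0.4319 -0.1113  0.3584] yaw 15.4 z [-0.001  0.    -1.   ] grip 0.999 ff 0.0 F [-0.7  0.8  0. ] q [-0.64 -0.01  0.79  1.76  0.    1.39  0.42]
```

View pics/w2.png

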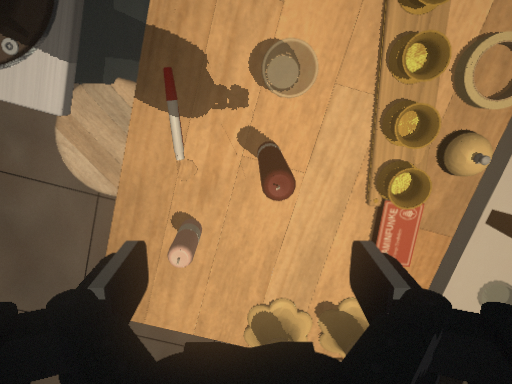

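w2 shows cup rims 2–4 at (427,57), (416,125), (408,188), maroon top (277,184), pink top (181,256), tumbler rim (291,68).

```bash
python3 - <<'E'
from h import *
t,s,w1,w2=[dict(np.load(f)) for f in ['top0.npz','scene0.npz','w1.npz','w2.npz']];k=.64
T=dict(coral=(235,357),terra=(303,338),maroon=(477,329),pink=(563,382),c1=(327,265),c2=(372,252),c3=(417,239),c4=(462,227),tumb=(405,343))
W=dict(coral=(w1,291,44),terra=(w1,292,170),maroon=(w2,277,184),pink=(w2,181,256),c1=(w1,375,191),c2=(w2,427,57),c3=(w2,416,125),c4=(w2,408,188),tumb=(w2,291,68))
H=dict(coral=.135,terra=.165,maroon=.195,pink=.105,tumb=.097)
P={}
for n in W:
    w,u,v=W[n]; a=tri([ray(w,u,v),ray(t,*np.array(T[n])*k)]); b=onz(w,u,v,H.get(n,.052)); P[n]=b; print(n,'tri',a.round(4),'onz w',b.round(4),'top',onz(t,*np.array(T[n])*k,H.get(n,.052)).round(4))
c=np.array([P['c%d'%i] for i in (1,2,3,4)]);print(np.linalg.norm(np.diff(c[:,:2],axis=0),axis=1),w2['mtx'][0,0])
# candle mask blobs, brass mask
E
```

```text
coral tri [0.4231 0.2682 0.1945] onz w [0.4293 0.2769 0.135 ] top [0.4233 0.2836 0.135 ]
terra tri [0.4556 0.1604 0.1819] onz w [0.461  0.1578 0.165 ] top [0.4542 0.1624 0.165 ]
maroon tri [ 0.4651 -0.1245  0.2014] onz w [ 0.4648 -0.1269  0.195 ] top [ 0.4668 -0.1243  0.195 ]
pink tri [ 0.3805 -0.282   0.1061] onz w [ 0.3811 -0.2827  0.105 ] top [ 0.3798 -0.2821  0.105 ]
c1 tri [0.5938 0.137  0.0683] onz w [0.602  0.1343 0.052 ] top [0.5957 0.1384 0.052 ]
c2 tri [0.6177 0.0523 0.0687] onz w [0.626  0.0544 0.052 ] top [0.62   0.0547 0.052 ]
c3 tri [ 0.6426 -0.03    0.0613] onz w [ 0.6473 -0.0305  0.052 ] top [ 0.6444 -0.0293  0.052 ]
c4 tri [ 0.6629 -0.1135  0.0695] onz w [ 0.6721 -0.1175  0.052 ] top [ 0.667  -0.1136  0.052 ]
tumb tri [ 0.4498 -0.0089  0.1233] onz w [ 0.4547 -0.0084  0.097 ] top [ 0.4486 -0.007   0.097 ]
[0.0834079  0.08756075 0.09047756] 340.19914052066804
```

w1's pixels and matrix came from different instants (arm still settling), so I trust w2 and top. I'll grasp pink first and re-measure the cups from nearer.

```bash
python3 - <<'E'
from h import *
st();print(go(.381,-.2825,.2,15.5),go(.381,-.2825,.06,15.5))
E
```

```text
t 2.35 [ 0.432  -0.1103  0.3584] yaw 15.5 z [-0.001  0.    -1.   ] grip 1.003 ff 0.0 F [0.5 0.4 0. ] q [-0.64 -0.01  0.79  1.76  0.    1.39  0.42]
(array([-15.24,  -9.5 ,  15.84]), array([-0., -0., -0.])) (array([-15.24,  -9.49,  29.84]), array([-0., -0., -0.]))
```

Emit:
arm_command(plan=[[-4,-2.5,2,0,0,0,-1],[-8,-5,5,0,0,0,-1],[-12,-7.5,9,0,0,0,-1],[-15.2,-9.5,13,0,0,0,-1],[-15.2,-9.5,16,0,0,0,-1],[-15.2,-9.5,20,0,0,0,-1],[-15.2,-9.5,24,0,0,0,-1],[-15.2,-9.5,27,0,0,0,-1],[-15.2,-9.5,29.8,0,0,0,-1],[-15.2,-9.5,29.8,0,0,0,-1],[-15.2,-9.5,29.8,0,0,0,1],[-15.2,-9.5,29.8,0,0,0,1]])

```text
time: 3.55
position: [0.3822, -0.283, 0.062]
ee_rot: [1.9, 2.5, 0.001]
wrist_force: [0.1, 0.1, 0.0]
grip_width: 0.694
finger_force: 0.0
```

Emit:
arm_command(plan=[[0,0,0,0,0,0,1],[0,0,0,0,0,0,1],[0,0,0,0,0,0,1],[0,0,0,0,0,0,1],[0,0,0,0,0,0,1],[0,0,0,0,0,0,1],[0,0,0,0,0,0,1]])

```text
time: 4.25
position: [0.3822, -0.2838, 0.0622]
ee_rot: [1.901, 2.498, 0.001]
wrist_force: [-2.2, -0.1, 11.4]
grip_width: 0.385
finger_force: 58.7
```

```bash
python3 - <<'E'
from h import *
st();print(go(.6,-.25,.2,15.5),go(.67,-.1155,.2,15.5)); s=snap('wrist','w3.png')
E
```

```text
t 4.25 [ 0.3822 -0.2838  0.0622] yaw 15.5 z [ 0.003 -0.001 -1.   ] grip 0.385 ff 58.7 F [-2.2 -0.1 11.4] q [-0.06  0.47  0.79  2.14 -0.51  0.72  1.34]
(array([ -2.57,  21.93, -13.72]), array([ 0.1,  0.1, -0. ])) (array([  8.53,  32.26, -13.72]), array([ 0.1,  0.1, -0. ]))
```

View pics/w3.png

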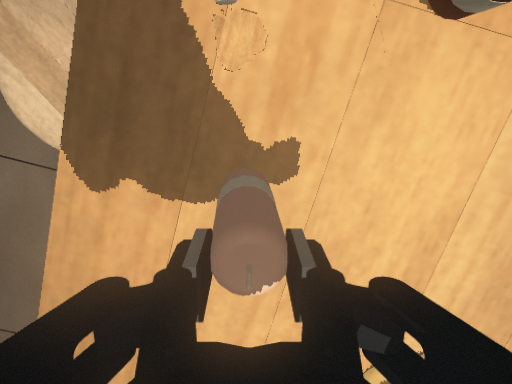

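Pink is gripped (58.7 N), centred between the pads. I'll lift it, swing wide of maroon, and hover beside cup 4.

Emit:
arm_command(plan=[[0,0,-2,0,0,0,1],[0,0,-5,0,0,0,1],[0,0,-8,0,0,0,1],[-0.5,3,-10,0,0,0,1],[-1,6.5,-10,0,0,0,1],[-1.5,10,-10,0,0,0,1],[-2,13.5,-10,0,0,0,1],[-2,17,-10,0,0,0,1],[-2,20,-10,0,0,0,1],[-1,22,-10,0,0,0,1],[-1,22,-10,0,0,0,1],[-1,22,-10,0,0,0,1]])

```text
time: 5.5
position: [0.5957, -0.2336, 0.1609]
ee_rot: [-1.901, -2.501, 0.001]
wrist_force: [0.7, 0.5, -1.1]
grip_width: 0.384
finger_force: 60.5
```

```bash
python3 - <<'E'
from h import *
st();s=snap('wrist','w4.png');np.savez('w4.npz',**s)
print(go(.67,-.1155,.162,15.5))
E
```

```text
t 5.5 [ 0.5957 -0.2336  0.1609] yaw 15.5 z [-0. -0. -1.] grip 0.384 ff 60.5 F [ 0.7  0.5 -1.1] q [-0.23  0.6   0.84  1.63 -0.49  1.12  1.  ]
(array([ 9.47, 10.38, -0.1 ]), array([-0. ,  0. , -0.1]))
```

View pics/w4.png

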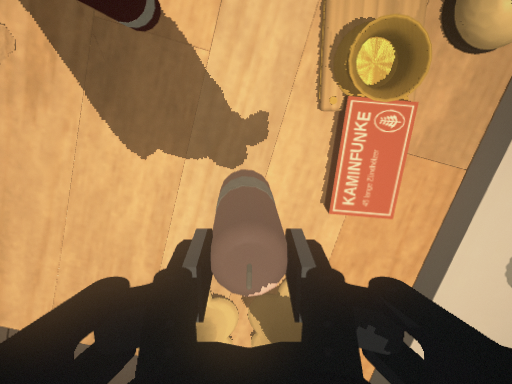

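Pink hangs upright between the pads, wick base at (249,265); cup 4 rim centre ~ (391,57), rail and matchbox clear.

```bash
cat >> h.py <<'E'
def rim(s,u,v,r,show=None):
    "refine cup rim centre: strongest radial brass/non-brass edge near radius r, fitEllipse"
    hsv=cv2.cvtColor(s['frame'],cv2.COLOR_RGB2HSV); m=((hsv[...,0]>=21)&(hsv[...,0]<=34)&(hsv[...,1]>110)).astype(np.uint8)
    m[np.hypot(*(np.indices(m.shape)-np.array([v,u])[:,None,None]))>1.35*r]=0
    m=cv2.morphologyEx(m,cv2.MORPH_OPEN,np.ones((3,3)))
    c=max(cv2.findContours(m,cv2.RETR_EXTERNAL,cv2.CHAIN_APPROX_NONE)[0],key=cv2.contourArea)
    e=cv2.fitEllipse(cv2.convexHull(c))
    if show: 
        im=s['frame'][:,:,::-1].copy();cv2.ellipse(im,e,(255,0,0),1);cv2.imwrite('pics/'+show,im)
    return e
E
python3 - <<'E'
from h import *
s=dict(np.load('w4.npz'))
print([cv2.cvtColor(s['frame'],cv2.COLOR_RGB2HSV)[v,u].tolist() for u,v in [(415,60),(391,22),(360,50),(391,95),(335,80),(450,120),(330,20)]])
e=rim(s,391,57,43,'w4e.png');print(e)
print('eye',onz(s,391,57,.052),'fit',onz(s,*e[0],.052))
print('L R T B', [onz(s,*p,.052).round(4).tolist() for p in [(351,57),(431,57),(391,14),(391,101)]])
o=robot.observe();M=R.from_rotvec(o['ee_rot']).as_matrix();top=onz(s,249,265,.105+.1)
print('top centre - tcp in tool',M.T@(top-o['position']), 'foot centre',onz(s,245,200,.1))
E
```

```text
[[19, 166, 115], [19, 170, 141], [23, 159, 216], [19, 168, 147], [17, 148, 119], [15, 143, 196], [16, 143, 205]]
((374.6365661621094, 60.292686462402344), (38.0658073425293, 48.64030456542969), 20.887453079223633)
eye [ 0.67483752 -0.11569582  0.052     ] fit [ 0.66369482 -0.12116181  0.052     ]
L R T B [[0.6454, -0.1237, 0.052], [0.7041, -0.1078, 0.052], [0.6634, -0.0881, 0.052], [0.6873, -0.1461, 0.052]]
top centre - tcp in tool [ 5.02343146e-05 -1.05656288e-04 -4.39252491e-02] foot centre [ 0.59398226 -0.2414088   0.1       ]
```

View pics/w4e.png

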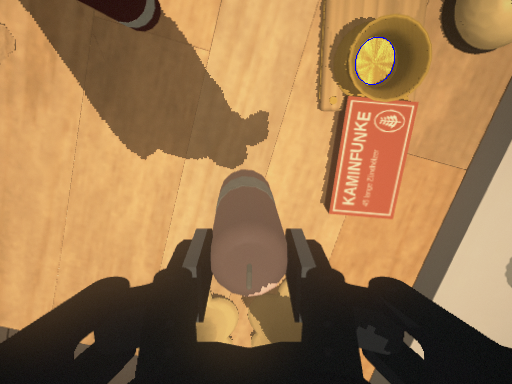

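Emit:
arm_command(plan=[[1.5,2.5,0,0,0,0,1],[4,5.5,0,0,0,0,1],[6.5,8.5,0,0,0,0,1],[8.5,10.2,0,0,0,0,1],[9.3,10.7,0,0,0,0,1],[9.3,10.7,0,0,0,0,1],[9.3,10.7,1.5,0,0,0,1],[9.3,10.7,3.3,0,0,0,1],[9.3,10.7,3.3,0,0,0,1],[9.3,10.7,3.3,0,0,0,1]])

```text
time: 6.55
position: [0.673, -0.1176, 0.1274]
ee_rot: [-1.905, -2.497, 0.002]
wrist_force: [-0.9, 0.0, -0.9]
grip_width: 0.385
finger_force: 60.5
```

```bash
python3 - <<'E'
from h import *
st();s=snap('wrist','w5.png');np.savez('w5.npz',**s)
E
```

```text
t 6.55 [ 0.673  -0.1176  0.1274] yaw 15.3 z [-0.001 -0.    -1.   ] grip 0.385 ff 60.5 F [-0.9  0.  -0.9] q [-0.38  0.71  0.81  1.55 -0.55  1.13  0.82]
```

View pics/w5.png

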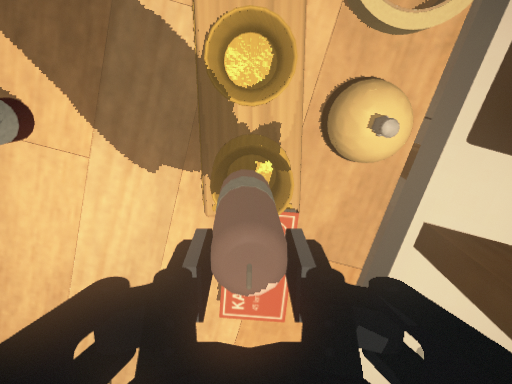

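Cup 3 rim spans u 203–297, v 7–104; cup 4 rim spans u 211–293, top v=133; candle foot spans u 218–272, near edge v≈170.

```bash
python3 - <<'E'
from h import *
s=dict(np.load('w5.npz'));o=robot.observe();M=R.from_rotvec(o['ee_rot']).as_matrix()
f=lambda u,v,z:(M.T@(onz(s,u,v,z)-o['position'])*1000).round(1)[:2]
print('tool mm: rim4 L,R,T',f(211,172,.052),f(293,172,.052),f(252,133,.052))
print('cup3 c',f(250,55.5,.052),'L R T B',f(203,55,.052),f(297,55,.052),f(250,7,.052),f(250,104,.052), onz(s,250,55.5,.052))
print('foot L R T',f(218,190,.066),f(272,190,.066),f(245,171,.066), 'top',f(249,265,.171))
E
```

```text
tool mm: rim4 L,R,T [ 10.1 -29.9] [10.1 31.1] [39.   0.5]
cup3 c [91.1 -0.9] L R T B [ 91.4 -32.7] [91.3 30.8] [120.4  -1. ] [59.3 -0.9] [ 0.64870722 -0.0299266   0.052     ]
foot L R T [  0.3 -23.7] [ 0.3 14.7] [14.2 -4.4] top [-0.9 -1.5]
```

```bash
python3 - <<'E'
from h import *
s=dict(np.load('w5.npz'));im=s['frame'][0:235,170:330,::-1]
im=cv2.convertScaleAbs(im,alpha=1.6,beta=10);cv2.imwrite('pics/w5c.png',cv2.resize(im,None,fx=2.5,fy=2.5,interpolation=cv2.INTER_CUBIC))
E
```

```text
(no output)
```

View pics/w5c.png

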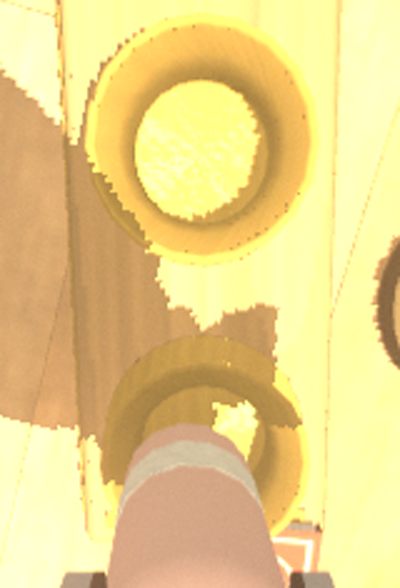

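Relative to the rim, the foot sits short by about 7 mm along the row and 3–4 mm across. I'll correct and re-check.

Emit:
arm_command(plan=[[0.65,0.35,0,0,0,0,1],[0.65,0.35,0.4,0,0,0,1],[0.65,0.35,0.4,0,0,0,1],[0.65,0.35,0.4,0,0,0,1]])

```text
time: 7.0
position: [0.6758, -0.1085, 0.1237]
ee_rot: [1.902, 2.5, -0.0]
wrist_force: [0.1, -0.4, -1.3]
grip_width: 0.382
finger_force: 60.5
```

```bash
python3 - <<'E'
from h import *
st();s=snap('wrist');np.savez('w6.npz',**s);im=s['frame'][0:235,170:330,::-1]
im=cv2.convertScaleAbs(im,alpha=1.4,beta=0);cv2.imwrite('pics/w6c.png',cv2.resize(im,None,fx=2.5,fy=2.5,interpolation=cv2.INTER_CUBIC))
E
```

```text
t 7.0 [ 0.6758 -0.1085  0.1237] yaw 15.5 z [-0. -0. -1.] grip 0.382 ff 60.5 F [ 0.1 -0.4 -1.3] q [-0.39  0.71  0.81  1.55 -0.55  1.12  0.81]
```

View pics/w6c.png

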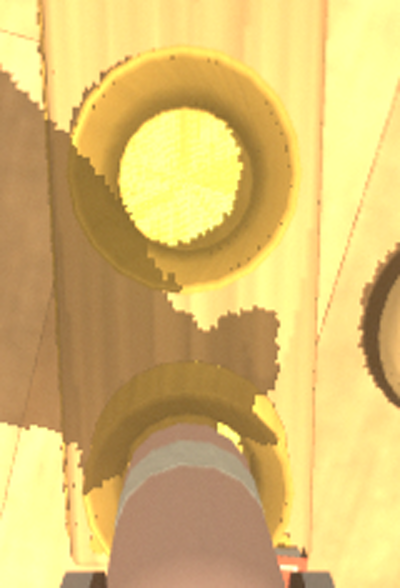

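Now nearly concentric (rim u≈245, foot u≈246, slight remaining offset along the row). Descending in steps.

Emit:
arm_command(plan=[[0.2,-0.1,0.5,0,0,0,1],[0.2,-0.1,1.2,0,0,0,1],[0.2,-0.1,2.0,0,0,0,1],[0.2,-0.1,2.8,0,0,0,1],[0.2,-0.1,2.8,0,0,0,1]])

```text
time: 7.55
position: [0.6739, -0.1071, 0.0942]
ee_rot: [-1.902, -2.499, 0.002]
wrist_force: [-0.6, -1.6, -1.2]
grip_width: 0.382
finger_force: 60.4
```

Emit:
arm_command(plan=[[0,0,0.6,0,0,0,1],[0,0,1.2,0,0,0,1],[0,0,1.5,0,0,0,1],[0,0,1.5,0,0,0,1]])

```text
time: 7.95
position: [0.6741, -0.107, 0.0801]
ee_rot: [-1.902, -2.5, 0.001]
wrist_force: [2.1, -2.1, -2.6]
grip_width: 0.383
finger_force: 60.4
```

```bash
python3 - <<'E'
from h import *
st();s=snap('wrist');np.savez('w7.npz',**s);im=s['frame'][0:300,130:370,::-1]
im=cv2.convertScaleAbs(im,alpha=1.4,beta=0);cv2.imwrite('pics/w7c.png',cv2.resize(im,None,fx=2,fy=2,interpolation=cv2.INTER_CUBIC))
E
```

```text
t 7.95 [ 0.6741 -0.107   0.0801] yaw 15.5 z [-0.001 -0.    -1.   ] grip 0.383 ff 60.4 F [ 2.1 -2.1 -2.6] q [-0.38  0.75  0.78  1.6  -0.58  1.04  0.84]
```

Emit:
arm_command(plan=[[-0.15,0.1,0.1,0,0,0,1],[-0.15,0.1,0.2,0,0,0,1],[-0.15,0.1,0.3,0,0,0,1],[-0.15,0.1,0.3,0,0,0,1]])

```text
time: 8.4
position: [0.6758, -0.109, 0.0787]
ee_rot: [1.902, 2.499, 0.0]
wrist_force: [-1.3, -2.4, 6.3]
grip_width: 0.385
finger_force: 61.3
```

Floor contact felt at TCP z=0.079, as expected. Releasing and rising.

Emit:
arm_command(plan=[[0,0,0,0,0,0,0],[0,0,0,0,0,0,-0.5],[0,0,0,0,0,0,-1],[0,0,0,0,0,0,-1],[0,0,0,0,0,0,-1],[0,0,0,0,0,0,-1],[0,0,-2,0,0,0,-1],[0,0,-5,0,0,0,-1],[0,0,-9,0,0,0,-1],[0,0,-13,0,0,0,-1],[0,0,-16,0,0,0,-1],[0,0,-16,0,0,0,-1]])

```text
time: 9.6
position: [0.6776, -0.1095, 0.2427]
ee_rot: [1.899, 2.495, 0.005]
wrist_force: [0.4, -0.4, 0.2]
grip_width: 1.0
finger_force: 0.0
```

```bash
python3 - <<'E'
from h import *
st();s=snap('wrist','w8.png');np.savez('w8.npz',**s);print(s['cam_to_world'][:3,3])
t=snap('top');np.savez('top8.npz',**t)
im=np.hstack([cv2.resize(s['frame'][:,:,::-1],(512,384)),cv2.resize(t['frame'][130:226,270:342,::-1],(288,384),interpolation=cv2.INTER_CUBIC)]);cv2.imwrite('pics/w8.png',im)
E
```

```text
t 9.6 [ 0.6776 -0.1095  0.2427] yaw 15.5 z [ 0.007 -0.001 -1.   ] grip 1.0 ff 0.0 F [ 0.4 -0.4  0.2] q [-0.41  0.62  0.87  1.4  -0.47  1.33  0.75]
[ 0.65695929 -0.04241958  0.41313741]
```

View pics/w8.png

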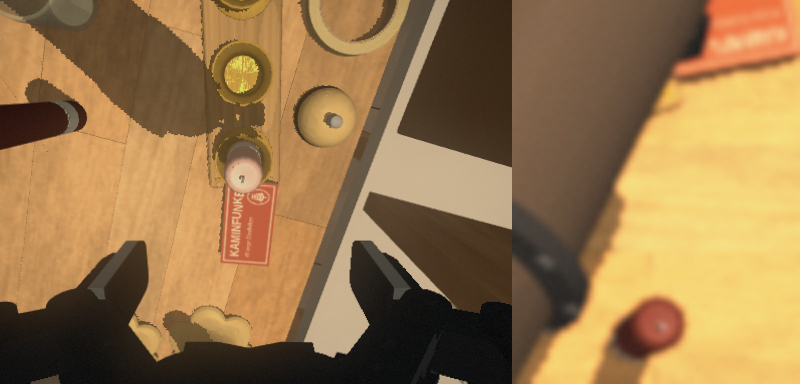

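Pink stands upright in cup 4 (top at (241,178)), cups 3 and 2 above it in line. I've nearly used up the pictures, so from here I work numerically: a rim detector checked against my eye readings.

```bash
cat >> h.py <<'E'
def brim(s,u,v,r):
    "cup rim ellipse near (u,v), radius ~r px: brass = hue>=18, hull of the blob"
    hsv=cv2.cvtColor(cv2.medianBlur(s['frame'],3),cv2.COLOR_RGB2HSV)
    m=((hsv[...,0]>=18)&(hsv[...,0]<=34)&(hsv[...,1]>125)).astype(np.uint8)
    m[np.hypot(*(np.indices(m.shape)-np.array([v,u])[:,None,None]))>1.3*r]=0
    m=cv2.morphologyEx(m,cv2.MORPH_OPEN,np.ones((3,3)))
    c=max(cv2.findContours(m,cv2.RETR_EXTERNAL,cv2.CHAIN_APPROX_NONE)[0],key=cv2.contourArea)
    return cv2.fitEllipse(cv2.convexHull(c))
E
python3 - <<'E'
from h import *
w5,w6,w8=[dict(np.load(f)) for f in ['w5.npz','w6.npz','w8.npz']]
for n,s,u,v,r in [('w5 c3',w5,250,55,48),('w6 c3',w6,244,67,48),('w8 c3',w8,242,72,31),('w8 c4',w8,243,157,31)]:
    e=brim(s,u,v,r); print(n,np.round(e[0],1),np.round(e[1],1),onz(s,*e[0],.052).round(4))
print('pink top',onz(w8,241,178,.121).round(4))
s=snap('wrist');st();np.savez('w9.npz',**s)
e=brim(s,242,72,31);print(np.round(e[0],1),np.round(e[1],1),onz(s,*e[0],.052).round(4))
for nm in ['rim']: print(cv2.cvtColor(w8['frame'],cv2.COLOR_RGB2HSV)[60:90:6,205:285:8,0])
# pink mask
h=cv2.cvtColor(s['frame'],cv2.COLOR_RGB2HSV);print(h[165:200:6,225:262:6].tolist())
E
```

```text
w5 c3 [250.3  59.2] [ 93.  112.2] [ 0.6495 -0.0321  0.052 ]
w6 c3 [245.   70.6] [ 94.2 110.2] [ 0.6506 -0.0313  0.052 ]
w8 c3 [242.   72.9] [62.6 67.4] [ 0.6488 -0.0303  0.052 ]
w8 c4 [242.4 160.7] [59.7 70.9] [ 0.6727 -0.1169  0.052 ]
pink top [ 0.6726 -0.1182  0.121 ]
t 9.75 [ 0.6753 -0.1078  0.237 ] yaw 15.5 z [-0.001  0.001 -1.   ] grip 0.997 ff 0.0 F [-0.3 -0.5 -0.2] q [-0.41  0.62  0.87  1.41 -0.47  1.33  0.75]
[244.5  75.2] [63.3 68.7] [ 0.6489 -0.0303  0.052 ]
[[16 18 19 19 30 20 29 20 19 17]
 [17 20 19 19 30 22 30 19 19 17]
 [17 19 19 19 19 20 20 19 19 17]
 [17 19 20 24 19 19 19 19 19 16]
 [18 19 20 21 19 24 19 20 19 17]]
[[[18, 151, 96], [13, 104, 118], [11, 101, 191], [12, 100, 211], [12, 101, 215], [11, 100, 184], [12, 105, 119]], [[18, 159, 141], [12, 101, 194], [16, 81, 223], [16, 82, 224], [15, 84, 224], [16, 80, 223], [12, 102, 188]], [[18, 163, 141], [12, 101, 219], [18, 74, 224], [16, 80, 224], [14, 88, 224], [15, 84, 224], [12, 98, 221]], [[19, 166, 201], [12, 103, 164], [20, 68, 224], [18, 71, 204], [16, 82, 224], [15, 84, 225], [11, 100, 221]], [[17, 142, 176], [12, 102, 190], [16, 80, 224], [19, 72, 224], [17, 76, 224], [14, 88, 224], [10, 127, 161]], [[15, 136, 126], [10, 141, 206], [13, 101, 194], [12, 102, 217], [12, 101, 214], [8, 161, 184], [8, 164, 193]]]
```

Detector agrees with my eye readings, cup spacing comes out at 89.8 mm and the row at 15.3°. So cups ≈ (.6015,.143), (.625,.0565), (.649,-.030), (.673,-.117). Next I look at terracotta and coral from near.

```bash
python3 - <<'E'
from h import *
print(go(.46,.11,.33,15.5))
E
```

```text
(array([ 26.74, -14.95,  -9.27]), array([-0., -0., -0.]))
```

Emit:
arm_command(plan=[[0,0,-5,0,0,0,-1],[2,-2,-9,0,0,0,-1],[6,-4,-9.2,0,0,0,-1],[10,-6,-9.2,0,0,0,-1],[14,-8,-9.2,0,0,0,-1],[18,-10,-9.2,0,0,0,-1],[22,-12.5,-9.2,0,0,0,-1],[26.7,-15,-9.2,0,0,0,-1],[26.7,-15,-9.2,0,0,0,-1],[26.7,-15,-9.2,0,0,0,-1],[26.7,-15,-9.2,0,0,0,-1]])

```text
time: 10.85
position: [0.46, 0.1085, 0.3293]
ee_rot: [1.903, 2.499, -0.001]
wrist_force: [0.2, -0.7, -0.3]
grip_width: 0.998
finger_force: 0.0
```

```bash
cat >> h.py <<'E'
HT=dict(maroon=.195,terra=.165,coral=.135,pink=.105)
def cand(s,name,P,base=0.):
    "top disc centre by wax-coloured bright disc: minEnclosing of top region near projection of P"
    u,v=proj(s,[P[0],P[1],base+HT[name]]); return u,v
E
python3 - <<'E'
from h import *
st();s=snap('wrist','w10.png');np.savez('w10.npz',**s)
for n,P in dict(terra=(.457,.161),coral=(.425,.281)).items():
    print(n,'top',proj(s,[*P,HT[n]]).round(),'foot',proj(s,[*P,0]).round())
for c in [(.6015,.143,.052),(.625,.0565,.052),(.649,-.03,.052)]:
    u,v=proj(s,c); e=brim(s,u,v,26); print('cup',(round(u),round(v)),np.round(e[0]),np.round(e[1]),onz(s,*e[0],.052).round(4))
E
```

```text
t 10.85 [0.46   0.1085 0.3293] yaw 15.4 z [-0.    -0.001 -1.   ] grip 0.998 ff 0.0 F [ 0.2 -0.7 -0.3] q [-1.22  0.09  0.99  1.77 -0.08  1.32  0.05]
terra top [262. 108.] foot [258. 102.]
coral top [263. -30.] foot [259.   4.]
cup (360, 146) [354. 144.] [51. 56.] [0.5936 0.1439 0.052 ]
cup (354, 210) [349. 206.] [48. 55.] [0.6169 0.0607 0.052 ]
cup (349, 268) [344. 269.] [50. 66.] [ 0.6428 -0.0335  0.052 ]
```

View pics/w10.png

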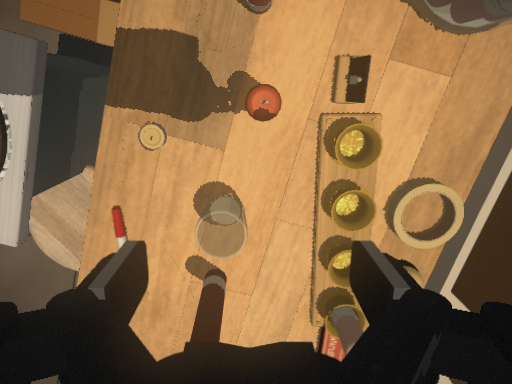

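w10: terracotta top disc (264,102), cups 1/2 rims near (357,146)/(353,211), within 3 px of prediction. That used my last picture.

```bash
cat >> h.py <<'E'
def redblob(s,u,v,r,hmax=12,smin=130,vmin=60):
    "blob of wax near pixel; returns centroid, area, bbox of contour"
    hsv=cv2.cvtColor(s['frame'],cv2.COLOR_RGB2HSV);H=hsv[...,0]
    m=(((H<=hmax)|(H>=170))&(hsv[...,1]>=smin)&(hsv[...,2]>=vmin)).astype(np.uint8)
    m[np.hypot(*(np.indices(m.shape)-np.array([v,u])[:,None,None]))>r]=0
    m=cv2.morphologyEx(m,cv2.MORPH_OPEN,np.ones((3,3)))
    c=max(cv2.findContours(m,cv2.RETR_EXTERNAL,cv2.CHAIN_APPROX_NONE)[0],key=cv2.contourArea)
    e=cv2.fitEllipse(cv2.convexHull(c)); return np.array(e[0]),np.round(e[1],1),cv2.boundingRect(c)
E
python3 - <<'E'
from h import *
s=dict(np.load('w10.npz'));t=dict(np.load('top0.npz'))
e=redblob(s,264,102,30);print(e,onz(s,*e[0],.165).round(4),'tri',tri([ray(s,*e[0]),ray(t,303*.64,338*.64)]).round(4))
P=onz(s,*e[0],.165);print(go(P[0],P[1],.22,15.5),go(P[0],P[1],.117,15.5))
E
```

```text
(array([262.6399231 , 101.97853851]), array([35.8, 36.7]), (245, 84, 36, 37)) [0.4564 0.1668 0.165 ] tri [0.4565 0.1662 0.1416]
(array([ 5.8 ,  1.18, 10.93]), array([-0. ,  0.1, -0.2])) (array([ 5.81,  1.19, 21.23]), array([-0. ,  0.1, -0.2]))
```

Emit:
arm_command(plan=[[3,0.6,2,0,0,0,-1],[5.8,1.2,5,0,0,0,-1],[5.8,1.2,9,0,0,0,-1],[5.8,1.2,13,0,0,0,-1],[5.8,1.2,16,0,0,0,-1],[5.8,1.2,19,0,0,0,-1],[5.8,1.2,21.2,0,0,0,-1],[5.8,1.2,21.2,0,0,0,-1],[5.8,1.2,21.2,0,0,0,-1]])

```text
time: 11.8
position: [0.4569, 0.1665, 0.1178]
ee_rot: [1.906, 2.496, -0.002]
wrist_force: [0.2, 0.6, 0.8]
grip_width: 1.0
finger_force: 0.0
```

Emit:
arm_command(plan=[[0,0,0,0,0,0,1],[0,0,0,0,0,0,1],[0,0,0,0,0,0,1],[0,0,0,0,0,0,1],[0,0,0,0,0,0,1],[0,0,0,0,0,0,1],[0,0,0,0,0,0,1],[0,0,0,0,0,0,1],[0,0,0,0,0,0,1]])

```text
time: 12.7
position: [0.4567, 0.1688, 0.1187]
ee_rot: [1.902, 2.5, 0.003]
wrist_force: [-1.0, -1.0, 9.2]
grip_width: 0.389
finger_force: 59.1
```

```bash
cat >> h.py <<'E'
def wax(s,mask_rows=True):
    "held candle seen between fingers: per-row left/right edge of wax/band columns around u=248"
    return
E
python3 - <<'E'
from h import *
st();s=snap('wrist');np.savez('w11.npz',**s)
print(go(.54,.02,.217,15.5),go(.625,.0565,.217,15.5))
h=cv2.cvtColor(s['frame'],cv2.COLOR_RGB2HSV)
for v in range(140,300,8): print(v,[tuple(h[v,u].tolist()) for u in range(205,300,12)])
E
```

```text
t 12.7 [0.4567 0.1688 0.1187] yaw 15.5 z [ 0.001  0.001 -1.   ] grip 0.389 ff 59.1 F [-1.  -1.   9.2] q [-1.09  0.39  0.83  2.06 -0.38  0.85  0.23]
(array([-16.55,   4.07,  -9.83]), array([ 0.1, -0.1, -0. ])) (array([-15.3 ,  13.24,  -9.82]), array([ 0.1, -0.1, -0. ]))
140 [(16, 130, 120), (15, 131, 123), (15, 139, 145), (15, 140, 158), (14, 142, 160), (14, 143, 169), (14, 142, 178), (22, 118, 253)]
148 [(15, 131, 123), (16, 133, 125), (15, 139, 147), (14, 138, 157), (14, 142, 160), (14, 144, 168), (14, 144, 177), (21, 117, 253)]
156 [(16, 132, 122), (15, 133, 128), (15, 135, 151), (14, 137, 158), (10, 164, 131), (14, 142, 172), (22, 118, 253), (21, 119, 253)]
164 [(15, 132, 120), (15, 130, 129), (15, 141, 147), (17, 72, 145), (16, 75, 150), (10, 173, 133), (21, 119, 252), (21, 120, 252)]
172 [(16, 130, 126), (15, 137, 145), (15, 102, 143), (9, 171, 119), (10, 172, 126), (10, 145, 137), (21, 117, 252), (21, 121, 253)]
180 [(17, 127, 228), (19, 129, 247), (10, 168, 114), (9, 174, 119), (9, 172, 123), (10, 172, 129), (21, 120, 252), (22, 118, 253)]
188 [(17, 126, 226), (20, 124, 250), 
[... 1046 characters left out ...]
 177, 125), (9, 182, 123), (8, 171, 128), (9, 176, 126), (10, 145, 72)]
260 [(13, 133, 67), (9, 176, 122), (8, 177, 125), (8, 175, 125), (9, 181, 124), (8, 180, 125), (8, 179, 127), (10, 140, 71)]
268 [(12, 143, 64), (8, 175, 125), (9, 177, 125), (8, 177, 127), (8, 175, 127), (9, 177, 127), (9, 178, 126), (10, 145, 67)]
276 [(10, 127, 66), (8, 175, 124), (8, 178, 129), (9, 178, 129), (9, 174, 129), (9, 175, 130), (8, 176, 126), (10, 141, 65)]
284 [(11, 131, 66), (8, 169, 124), (9, 177, 131), (9, 174, 133), (12, 108, 139), (9, 180, 130), (9, 176, 126), (11, 141, 67)]
292 [(12, 140, 69), (19, 126, 250), (9, 171, 131), (9, 178, 135), (9, 172, 135), (9, 176, 132), (18, 129, 247), (15, 139, 169)]
```

Terracotta gripped (59 N). I'll lift it and carry it straight to cup 2 at a foot height above 0.1 m (clears card, rims and tumbler).

Emit:
arm_command(plan=[[0,0,-2,0,0,0,1],[0,0,-5,0,0,0,1],[0,0,-8,0,0,0,1],[-1,1,-10,0,0,0,1],[-3.5,3,-10,0,0,0,1],[-6,5.3,-10,0,0,0,1],[-8.5,7.5,-10,0,0,0,1],[-11,9.7,-10,0,0,0,1],[-13.5,11.8,-10,0,0,0,1],[-15,13,-10,0,0,0,1],[-15.3,13.2,-10,0,0,0,1],[-15.3,13.2,-10,0,0,0,1]])

```text
time: 13.95
position: [0.6238, 0.0557, 0.2175]
ee_rot: [-1.903, -2.499, 0.001]
wrist_force: [-0.0, 0.3, -1.6]
grip_width: 0.39
finger_force: 60.7
```

Emit:
arm_command(plan=[[0,0,1,0,0,0,1],[0,0,2.3,0,0,0,1],[0,0,3.7,0,0,0,1],[0,0,3.7,0,0,0,1],[0,0,3.7,0,0,0,1]])

```text
time: 14.45
position: [0.6235, 0.0563, 0.1801]
ee_rot: [-1.901, -2.5, 0.001]
wrist_force: [0.4, 0.5, -1.5]
grip_width: 0.386
finger_force: 60.6
```

```bash
cat >> h.py <<'E'
def held(s,hmax=12,smin=140):
    "held candle: top-most (foot near edge) row and left/right edges in rows"
    hsv=cv2.cvtColor(cv2.medianBlur(s['frame'],3),cv2.COLOR_RGB2HSV);H=hsv[...,0]
    m=((((H<=hmax)|(H>170))&(hsv[...,1]>=smin))|((hsv[...,1]<100)&(hsv[...,2]>60))).astype(np.uint8)
    m[:,:205]=0;m[:,292:]=0;m[295:]=0;m[:120]=0
    n,l=cv2.connectedComponents(m); b=l==l[225,248]
    r=np.where(b.sum(1)>6)[0][0]; print('near edge row',r,'u',np.where(b[r])[0].mean())
    for v in range(r+6,r+70,9):
        w=np.where(b[v])[0]; print(v,w.min(),w.max(),(w.min()+w.max())/2)
def hueblock(s,u0,u1,v0,v1,du,dv,c=0):
    h=cv2.cvtColor(s['frame'],cv2.COLOR_RGB2HSV)
    for v in range(v0,v1,dv): print(v,[int(x) for x in h[v,u0:u1:du,c]])
E
python3 - <<'E'
from h import *
held(dict(np.load('w11.npz')))
st();s=snap('wrist');np.savez('w12.npz',**s);held(s)
for n,c in [('c1',(.6015,.143,.052)),('c2',(.625,.0565,.052))]:
    p=proj(s,c);print(n,p.round(1))
    e=brim(s,*p,42);print(np.round(e[0],1),np.round(e[1],1),onz(s,*e[0],.052).round(4))
hueblock(s,190,312,0,200,6,8)
E
```

```text
near edge row 156 u 250.0
162 234 264 249.0
171 230 268 249.0
180 228 270 249.0
189 225 273 249.0
198 223 275 249.0
207 221 277 249.0
216 218 279 248.5
225 216 281 248.5
t 14.45 [0.6235 0.0563 0.1801] yaw 15.5 z [-0.001 -0.    -1.   ] grip 0.386 ff 60.6 F [ 0.4  0.5 -1.5] q [-0.71  0.56  0.84  1.65 -0.45  1.14  0.51]
near edge row 156 u 249.5
162 235 264 249.5
171 231 269 250.0
180 229 271 250.0
189 226 273 249.5
198 223 275 249.0
207 221 278 249.5
216 219 280 249.5
225 216 281 248.5
c1 [252.7  63.5]
[252.5  63.2] [81.6 83.3] [0.6013 0.1432 0.052 ]
c2 [251.8 169.4]
[250.1 168.6] [70.8 82.7] [0.6233 0.0568 0.052 ]
0 [17, 17, 16, 17, 18, 16, 16, 16, 16, 17, 16, 17, 18, 17, 18, 17, 18, 18, 18, 17, 18]
8 [17, 17, 16, 18, 17, 17, 17, 17, 17, 17, 18, 17, 17, 18, 17, 17, 19, 19, 18, 19, 20]
16 [15, 16, 17, 17, 17, 17, 16, 17, 17, 17, 18, 18, 18, 18, 16, 15, 18, 19, 18, 19, 19]
24 [16, 17, 16, 17, 18, 17, 17, 17, 18, 19, 19, 19, 18, 16, 16, 16, 16, 17, 19, 20, 20]
32 [16, 16, 17, 17, 20, 17, 19, 19, 19, 19, 19, 18, 19, 19, 19, 17, 20, 18, 19, 19, 19]
40 [17, 17, 16, 17, 17, 20, 18, 19, 19, 1
[... 1030 characters left out ...]
, 15, 16, 16, 16, 16, 19, 19, 19, 19, 19, 19, 19, 17, 17, 17, 16, 18, 19, 18]
144 [15, 15, 15, 17, 16, 16, 18, 18, 18, 18, 18, 18, 18, 18, 19, 16, 16, 16, 18, 20, 18]
152 [15, 15, 15, 18, 16, 19, 18, 18, 19, 18, 19, 18, 28, 18, 18, 20, 16, 16, 18, 21, 18]
160 [18, 18, 17, 18, 16, 18, 18, 19, 10, 12, 17, 13, 10, 18, 18, 18, 17, 16, 20, 19, 18]
168 [18, 17, 18, 17, 17, 18, 18, 12, 19, 10, 10, 11, 18, 11, 18, 18, 17, 16, 19, 19, 19]
176 [18, 18, 17, 15, 17, 18, 18, 10, 11, 11, 10, 10, 10, 11, 17, 18, 16, 16, 18, 18, 18]
184 [18, 18, 17, 16, 17, 19, 17, 10, 10, 10, 10, 10, 10, 10, 18, 19, 17, 15, 17, 18, 19]
192 [19, 19, 17, 16, 17, 18, 10, 11, 10, 10, 10, 10, 10, 10, 11, 17, 17, 15, 18, 19, 19]
```

```bash
python3 - <<'E'
from h import *
a=dict(np.load('w11.npz'));s=dict(np.load('w12.npz'))
f0=onz(a,249.5,175,0);print('foot on table vs tcp(.4567,.1678)',f0.round(4),'near edge',onz(a,249.5,156,0).round(4))
o=robot.observe();M=R.from_rotvec(o['ee_rot']).as_matrix()
f=lambda P:(M.T@(np.array(P)-o['position'])*1000).round(1)[:2]
print('foot',f(onz(s,250,175,.062)),'near edge',f(onz(s,250,156,.062)),'cup2',f((.6252,.0566,0)),'sides',f(onz(s,229,178,.062)),f(onz(s,270.5,178,.062)))
E
```

```text
foot on table vs tcp(.4567,.1678) [0.4573 0.1658 0.    ] near edge [0.4528 0.182  0.    ]
foot [-2.6 -0.6] near edge [14.2 -0.6] cup2 [0.2 1.3] sides [ -5.3 -19. ] [-5.3 17.4]
```

Correct +3.5 mm along, +2 mm across, then descend.

Emit:
arm_command(plan=[[0.35,0.2,0,0,0,0,1],[0.35,0.2,0.7,0,0,0,1],[0.35,0.2,1.4,0,0,0,1],[0.35,0.2,2.1,0,0,0,1],[0.35,0.2,2.8,0,0,0,1],[0.35,0.2,3.5,0,0,0,1],[0.35,0.2,4.2,0,0,0,1],[0.35,0.2,4.2,0,0,0,1]])

```text
time: 15.3
position: [0.6243, 0.06, 0.1375]
ee_rot: [-1.902, -2.499, 0.002]
wrist_force: [-0.2, 0.4, -1.4]
grip_width: 0.394
finger_force: 60.6
```

Emit:
arm_command(plan=[[0,0,0.15,0,0,0,1],[0,0,0.3,0,0,0,1],[0,0,0.4,0,0,0,1],[0,0,0.4,0,0,0,1]])

```text
time: 15.7
position: [0.6252, 0.0599, 0.135]
ee_rot: [1.902, 2.5, 0.001]
wrist_force: [-0.4, -0.2, -0.8]
grip_width: 0.394
finger_force: 60.8
```

Emit:
arm_command(plan=[[0,0,0.1,0,0,0,1],[0,0,0.2,0,0,0,1],[0,0,0.2,0,0,0,1]])

```text
time: 16.0
position: [0.6262, 0.0596, 0.1348]
ee_rot: [1.901, 2.498, 0.004]
wrist_force: [-2.8, -0.8, 14.4]
grip_width: 0.389
finger_force: 62.3
```

Contact on the floor (14 N). Release, rise, then go to look at coral.

Emit:
arm_command(plan=[[0,0,0,0,0,0,0],[0,0,0,0,0,0,-0.5],[0,0,0,0,0,0,-1],[0,0,0,0,0,0,-1],[0,0,0,0,0,0,-1],[0,0,0,0,0,0,-1],[0,0,-2,0,0,0,-1],[0,0,-5,0,0,0,-1],[0,0,-9,0,0,0,-1],[0,0,-13,0,0,0,-1],[0,0,-17,0,0,0,-1],[0,0,-17,0,0,0,-1]])

```text
time: 17.2
position: [0.6275, 0.059, 0.3083]
ee_rot: [1.899, 2.495, 0.009]
wrist_force: [0.8, 0.0, -0.4]
grip_width: 0.999
finger_force: 0.0
```

```bash
python3 - <<'E'
from h import *
st();s=snap('wrist');np.savez('w13.npz',**s)
p=proj(s,(.6252,.0566,.181));print(p);e=redblob(s,*p,40);print(e,onz(s,*e[0],.181).round(4))
e=redblob(s,*p,40,vmin=150);print(e,onz(s,*e[0],.181).round(4))
print(go(.429,.222,.31,15.5))
E
```

```text
t 17.2 [0.6275 0.059  0.3083] yaw 15.4 z [ 0.008  0.001 -1.   ] grip 0.999 ff 0.0 F [ 0.8  0.  -0.4] q [-0.74  0.47  0.9   1.45 -0.37  1.39  0.44]
[245.61450582 170.89314425]
(array([247.04466248, 161.80841064]), array([37.9, 53.7]), (229, 135, 38, 53)) [0.6242 0.065  0.181 ]
(array([247.52119446, 170.21549988]), array([33.3, 35.2]), (231, 154, 34, 33)) [0.6267 0.0577 0.181 ]
(array([ 20.93, -14.69,  -0.55]), array([ 0.3,  0. , -0. ]))
```

Terracotta stands in cup 2: its top disc is at (.6267,.0577), within 2 mm of the axis. Now coral.

Emit:
arm_command(plan=[[3,-2,-0.5,0,0,0,-1],[7,-5,-0.5,0,0,0,-1],[11,-8,-0.5,0,0,0,-1],[15,-10.5,-0.5,0,0,0,-1],[18.5,-13,-0.5,0,0,0,-1],[21,-14.7,-0.5,0,0,0,-1],[21,-14.7,-0.5,0,0,0,-1],[21,-14.7,-0.5,0,0,0,-1],[21,-14.7,-0.5,0,0,0,-1]])

```text
time: 18.15
position: [0.4276, 0.2223, 0.3073]
ee_rot: [1.904, 2.499, -0.001]
wrist_force: [1.1, -0.6, 0.3]
grip_width: 1.001
finger_force: 0.0
```

```bash
python3 - <<'E'
from h import *
st();s=snap('wrist');np.savez('w14.npz',**s);t=dict(np.load('top0.npz'))
p=proj(s,(.425,.281,.135));print(p)
for vm in (60,150,190):
    e=redblob(s,*p,45,vmin=vm,smin=110);P=onz(s,*e[0],.135);print(e,P.round(4),tri([ray(s,*e[0]),ray(t,235*.64,357*.64)]).round(4))
print(go(P[0],P[1],.087,15.5))
E
```

```text
t 18.15 [0.4276 0.2223 0.3073] yaw 15.4 z [-0.    -0.001 -1.   ] grip 1.001 ff 0.0 F [ 1.1 -0.6  0.3] q [-1.39  0.13  0.93  1.79 -0.11  1.27 -0.16]
[263.31864631 101.53483491]
(array([262.10391235,  94.88346863]), array([35.4, 36.6]), (245, 77, 35, 37)) [0.4221 0.2867 0.135 ] [0.4231 0.2867 0.1234]
(array([262.84765625,  95.10725403]), array([33.1, 34.3]), (247, 79, 33, 32)) [0.4229 0.2867 0.135 ] [0.4235 0.2866 0.1236]
(array([263.16970825,  94.92856598]), array([30.1, 30.5]), (248, 80, 31, 29)) [0.4231 0.2869 0.135 ] [0.4236 0.2869 0.1228]
(array([ 6.39,  1.26, 22.03]), array([-0. ,  0. , -0.1]))
```

Emit:
arm_command(plan=[[3,0.6,2,0,0,0,-1],[6.3,1.2,5,0,0,0,-1],[6.3,1.2,9,0,0,0,-1],[6.3,1.2,13,0,0,0,-1],[6.3,1.2,16,0,0,0,-1],[6.3,1.2,19,0,0,0,-1],[6.3,1.2,22,0,0,0,-1],[6.3,1.2,22,0,0,0,-1],[6.3,1.2,22,0,0,0,-1]])

```text
time: 19.1
position: [0.423, 0.2859, 0.0879]
ee_rot: [1.905, 2.497, -0.002]
wrist_force: [0.1, 0.4, 0.3]
grip_width: 1.001
finger_force: 0.0
```

Emit:
arm_command(plan=[[0,0,0,0,0,0,1],[0,0,0,0,0,0,1],[0,0,0,0,0,0,1],[0,0,0,0,0,0,1],[0,0,0,0,0,0,1],[0,0,0,0,0,0,1],[0,0,0,0,0,0,1],[0,0,0,0,0,0,1],[0,0,0,0,0,0,1]])

```text
time: 20.0
position: [0.4228, 0.2877, 0.0889]
ee_rot: [-1.902, -2.5, -0.003]
wrist_force: [-0.6, -0.8, 9.1]
grip_width: 0.391
finger_force: 59.1
```

```bash
python3 - <<'E'
from h import *
st();s=snap('wrist');np.savez('w15.npz',**s);held(s,14,115)
print(go(.52,.12,.21,15.5),go(.57,-.05,.21,15.5),go(.649,-.03,.21,15.5))
E
```

```text
t 20.0 [0.4228 0.2877 0.0889] yaw 15.5 z [ 0.001  0.002 -1.   ] grip 0.391 ff 59.1 F [-0.6 -0.8  9.1] q [-1.25  0.46  0.75  2.03 -0.44  0.81  0.03]
near edge row 161 u 248.16666666666666
167 233 266 249.5
176 228 271 249.5
185 225 273 249.0
194 223 275 249.0
203 220 277 248.5
212 218 280 249.0
221 216 282 249.0
230 205 290 247.5
(array([-18.74,   4.92, -12.13]), array([ 0.1, -0.1, -0. ])) (array([-36.46,   5.2 , -12.16]), array([ 0.1, -0.1, -0. ])) (array([-36.64,  13.34, -12.14]), array([ 0.1, -0.1, -0. ]))
```

Coral gripped. Carry along y=+5 cm (80 mm clear of terracotta, 100 mm from the tumbler), then over to cup 3.

Emit:
arm_command(plan=[[0,0,-2,0,0,0,1],[0,0,-5,0,0,0,1],[0,0,-8.5,0,0,0,1],[-1,1,-12,0,0,0,1],[-4,3,-12,0,0,0,1],[-8,5,-12,0,0,0,1],[-12,5,-12,0,0,0,1],[-16,5,-12,0,0,0,1],[-20,5,-12,0,0,0,1],[-24,5,-12,0,0,0,1],[-28,5,-12,0,0,0,1],[-31.5,5,-12,0,0,0,1]])

```text
time: 21.25
position: [0.5544, -0.0052, 0.2081]
ee_rot: [1.903, 2.499, 0.001]
wrist_force: [0.3, 0.7, -1.2]
grip_width: 0.389
finger_force: 60.5
```

Emit:
arm_command(plan=[[-3,0,0,0,0,0,1],[-5,1,0,0,0,0,1],[-5.1,3.5,0,0,0,0,1],[-5.1,6,0,0,0,0,1],[-5.1,8,0,0,0,0,1],[-5.1,8.4,0,0,0,0,1],[-5.1,8.4,0,0,0,0,1],[-5.1,8.4,2,0,0,0,1],[-5.1,8.4,4,0,0,0,1],[-5.1,8.4,5.8,0,0,0,1],[-5.1,8.4,5.8,0,0,0,1],[-5.1,8.4,5.8,0,0,0,1]])

```text
time: 22.45
position: [0.6482, -0.0304, 0.1504]
ee_rot: [-1.903, -2.499, 0.0]
wrist_force: [-0.2, -0.5, -1.3]
grip_width: 0.386
finger_force: 60.5
```

```bash
cat >> h.py <<'E'
def rel(s,row,u,z,cup):
    "near edge row of foot at height z -> foot centre and cup in tool mm"
    o=robot.observe();M=R.from_rotvec(o['ee_rot']).as_matrix()
    f=lambda P:(M.T@(np.array(P)-o['position'])*1000).round(1)[:2]
    print('foot',f(onz(s,u,row,z))-[18,0],'cup',f((*cup,0)))
E
python3 - <<'E'
from h import *
st();s=snap('wrist');np.savez('w16.npz',**s);held(s,14,115)
p=proj(s,(.649,-.030,.052));print(p.round(1)); e=brim(s,*p,42);print(np.round(e[0],1),np.round(e[1],1),onz(s,*e[0],.052).round(4))
rel(s,161,249.5,.062,(.649,-.030))
hueblock(s,196,310,104,216,6,8)
E
```

```text
t 22.45 [ 0.6482 -0.0304  0.1504] yaw 15.4 z [-0.  0. -1.] grip 0.386 ff 60.5 F [-0.2 -0.5 -1.3] q [-0.53  0.62  0.79  1.62 -0.48  1.11  0.66]
near edge row 161 u 250.5
167 234 265 249.5
176 228 272 250.0
185 226 274 250.0
194 224 275 249.5
203 221 278 249.5
212 218 280 249.0
221 216 282 249.0
230 205 291 248.0
[251.2 177.2]
[251.1 173.9] [77.7 86.1] [ 0.6482 -0.0273  0.052 ]
foot [-2.1 -1.2] cup [0.4 0.1]
104 [16, 18, 16, 17, 16, 16, 16, 17, 19, 19, 19, 17, 16, 16, 17, 17, 17, 16, 17]
112 [15, 18, 17, 16, 16, 16, 16, 16, 17, 17, 16, 17, 16, 16, 17, 17, 17, 16, 18]
120 [16, 19, 17, 17, 16, 16, 17, 17, 17, 17, 16, 16, 16, 16, 17, 17, 16, 15, 19]
128 [16, 17, 16, 17, 16, 16, 16, 17, 16, 17, 16, 16, 15, 16, 17, 17, 17, 16, 18]
136 [15, 16, 16, 16, 16, 16, 16, 19, 19, 19, 19, 19, 18, 16, 17, 17, 17, 18, 18]
144 [16, 16, 16, 16, 16, 19, 18, 18, 19, 19, 19, 18, 19, 19, 17, 17, 17, 17, 18]
152 [16, 16, 16, 15, 19, 18, 18, 18, 19, 19, 19, 18, 19, 18, 19, 17, 17, 17, 18]
160 [16, 16, 16, 16, 18, 18, 18, 19, 19, 14, 18, 20, 29, 18, 18, 19, 17, 18, 18]
168 [19, 19, 17, 18, 18, 18, 17, 11, 20, 19, 19, 10, 20, 18, 19, 19, 17, 17, 17]
176 [20, 20, 16, 18, 18, 18, 19, 12, 10, 9, 10, 16, 19, 18, 19, 18, 17, 17, 17]
184 [20, 20, 16, 18, 18, 18, 9, 10, 9, 10, 9, 10, 10, 19, 19, 19, 16, 17, 17]
192 [19, 19, 16, 17, 19, 10, 9, 10, 9, 9, 9, 10, 9, 10, 18, 19, 16, 17, 16]
200 [20, 19, 16, 17, 18, 10, 10, 10, 10, 9, 9, 10, 9, 10, 19, 17, 16, 17, 16]
208 [19, 16, 16, 17, 11, 9, 9, 9, 9, 9, 9, 9, 9, 9, 16, 18, 16, 16, 16]
```

Emit:
arm_command(plan=[[0.35,0.15,0,0,0,0,1],[0.35,0.15,0.7,0,0,0,1],[0.35,0.15,1.4,0,0,0,1],[0.35,0.15,2.1,0,0,0,1],[0.35,0.15,2.8,0,0,0,1],[0.35,0.15,3.5,0,0,0,1],[0.35,0.15,4.2,0,0,0,1],[0.35,0.15,4.2,0,0,0,1]])

```text
time: 23.3
position: [0.6486, -0.0261, 0.1064]
ee_rot: [-1.902, -2.499, 0.002]
wrist_force: [0.5, -0.9, -0.4]
grip_width: 0.389
finger_force: 60.5
```

Emit:
arm_command(plan=[[0,0,0.15,0,0,0,1],[0,0,0.3,0,0,0,1],[0,0,0.4,0,0,0,1],[0,0,0.5,0,0,0,1],[0,0,0.5,0,0,0,1]])

```text
time: 23.8
position: [0.6505, -0.0273, 0.1049]
ee_rot: [1.901, 2.497, 0.002]
wrist_force: [-2.3, -1.7, 13.1]
grip_width: 0.392
finger_force: 61.9
```

On the floor. Release and rise high.

Emit:
arm_command(plan=[[0,0,0,0,0,0,0],[0,0,0,0,0,0,-0.5],[0,0,0,0,0,0,-1],[0,0,0,0,0,0,-1],[0,0,0,0,0,0,-1],[0,0,0,0,0,0,-1],[0,0,-2,0,0,0,-1],[0,0,-6,0,0,0,-1],[0,0,-11,0,0,0,-1],[0,0,-16,0,0,0,-1],[0,0,-21,0,0,0,-1],[0,0,-24,0,0,0,-1]])

```text
time: 25.0
position: [0.65, -0.0269, 0.3471]
ee_rot: [1.901, 2.497, 0.004]
wrist_force: [0.6, -0.6, -0.5]
grip_width: 1.003
finger_force: 0.0
```

```bash
python3 - <<'E'
from h import *
st();s=snap('wrist')
s=snap('wrist');st()
for n,c,z,sm in [('coral',(.649,-.03),.151,110),('terra',(.625,.0565),.181,130)]:
    p=proj(s,(*c,z));e=redblob(s,*p,28,vmin=150,smin=sm);print(n,p.round(),e,onz(s,*e[0],z).round(4))
print(go(.469,-.186,.345,15.5))
E
```

```text
t 25.0 [ 0.65   -0.0269  0.3471] yaw 15.4 z [ 0.004 -0.    -1.   ] grip 1.003 ff 0.0 F [ 0.6 -0.6 -0.5] q [-0.56  0.49  0.88  1.32 -0.37  1.5   0.56]
t 25.1 [ 0.6511 -0.0273  0.3478] yaw 15.4 z [ 0.008 -0.    -1.   ] grip 0.997 ff 0.0 F [ 0.2 -0.5 -1. ] q [-0.56  0.49  0.88  1.32 -0.38  1.49  0.56]
coral [246. 156.] (array([247.54107666, 154.63485718]), array([29.4, 29.4]), (233, 140, 30, 30)) [ 0.6508 -0.0284  0.151 ]
terra [245.  68.] (array([247.35449219,  67.80101013]), array([32.2, 34.4]), (232, 51, 32, 34)) [0.6269 0.0571 0.181 ]
(array([-10.44, -21.78,   0.14]), array([ 0.4,  0.1, -0.1]))
```

Coral and terracotta both stand in their cups, spaced 89 mm, at the right heights. Now maroon.

Emit:
arm_command(plan=[[-2,-3.5,0,0,0,0,-1],[-4,-7.5,0,0,0,0,-1],[-6,-11.5,0,0,0,0,-1],[-8,-15.5,0,0,0,0,-1],[-9.5,-19,0,0,0,0,-1],[-10.4,-21.8,0,0,0,0,-1],[-10.4,-21.8,0,0,0,0,-1],[-10.4,-21.8,0,0,0,0,-1],[-10.4,-21.8,0,0,0,0,-1]])

```text
time: 26.0
position: [0.4677, -0.1834, 0.3423]
ee_rot: [-1.9, -2.501, 0.0]
wrist_force: [0.4, -0.1, -0.4]
grip_width: 1.002
finger_force: 0.0
```

```bash
python3 - <<'E'
from h import *
st();s=snap('wrist');np.savez('w17.npz',**s);t=dict(np.load('top0.npz'))
p=proj(s,(.465,-.127,.195));print(p.round(1))
for vm,sm in [(20,110),(60,110),(90,110)]:
    e=redblob(s,*p,40,vmin=vm,smin=sm);P=onz(s,*e[0],.195);print(e,P.round(4),tri([ray(s,*e[0]),ray(t,477*.64,329*.64)]).round(4))
h=cv2.cvtColor(s['frame'],cv2.COLOR_RGB2HSV);u,v=p.round().astype(int)
for dv in range(-30,31,10): print(h[v+dv,u-30:u+31:10].tolist())
print(go(P[0],P[1],.147,15.5))
E
```

```text
t 26.0 [ 0.4677 -0.1834  0.3423] yaw 15.6 z [-0.  0. -1.] grip 1.002 ff 0.0 F [ 0.4 -0.1 -0.4] q [-0.54  0.17  0.98  1.69 -0.15  1.36  0.73]
[263.9 105.2]
(array([265.34225464, 104.86682129]), array([32.6, 38.3]), (247, 89, 37, 31)) [ 0.4662 -0.1263  0.195 ] [ 0.4681 -0.1271  0.1681]
(array([265.34225464, 104.86682129]), array([32.6, 38.3]), (247, 89, 37, 31)) [ 0.4662 -0.1263  0.195 ] [ 0.4681 -0.1271  0.1681]
(array([266.4057312 , 106.27153015]), array([33.7, 35.5]), (249, 90, 35, 28)) [ 0.4675 -0.1273  0.195 ] [ 0.4698 -0.1287  0.152 ]
[[16, 142, 108], [15, 144, 110], [16, 141, 213], [16, 145, 207], [15, 145, 199], [15, 142, 207], [16, 140, 216]]
[[15, 140, 111], [15, 141, 110], [15, 145, 111], [15, 144, 209], [15, 143, 202], [15, 143, 208], [16, 141, 215]]
[[15, 144, 108], [15, 140, 113], [9, 157, 94], [8, 148, 126], [9, 161, 108], [16, 142, 215], [15, 143, 209]]
[[15, 143, 102], [15, 140, 111], [8, 151, 125], [11, 150, 92], [8, 154, 124], [13, 151, 105], [16, 142, 215]]
[[16, 141, 195], [16, 141, 205], [9, 159, 109], [11, 135, 85], [11, 150, 95], [16, 141, 213], [15, 145, 213]]
[[16, 141, 196], [16, 141, 199], [16, 139, 213], [13, 155, 79], [16, 139, 200], [16, 140, 215], [16, 135, 218]]
[[16, 138, 198], [16, 140, 201], [16, 141, 214], [16, 138, 218], [16, 141, 215], [16, 139, 217], [16, 138, 215]]
(array([ 5.42,  1.5 , 19.52]), array([-0. ,  0. ,  0.1]))
```

Emit:
arm_command(plan=[[3,0.6,1,0,0,0,-1],[5.4,1.4,3,0,0,0,-1],[5.4,1.4,6,0,0,0,-1],[5.4,1.4,9,0,0,0,-1],[5.4,1.4,12,0,0,0,-1],[5.4,1.4,15,0,0,0,-1],[5.4,1.4,18,0,0,0,-1],[5.4,1.4,19.5,0,0,0,-1],[5.4,1.4,19.5,0,0,0,-1],[5.4,1.4,19.5,0,0,0,-1]])

```text
time: 27.05
position: [0.4665, -0.1287, 0.1478]
ee_rot: [-1.902, -2.501, 0.002]
wrist_force: [0.5, -0.3, -0.7]
grip_width: 1.004
finger_force: 0.0
```

Emit:
arm_command(plan=[[0,0,0,0,0,0,1],[0,0,0,0,0,0,1],[0,0,0,0,0,0,1],[0,0,0,0,0,0,1],[0,0,0,0,0,0,1],[0,0,0,0,0,0,1],[0,0,0,0,0,0,1],[0,0,0,0,0,0,1],[0,0,0,0,0,0,1]])

```text
time: 27.95
position: [0.4669, -0.129, 0.1486]
ee_rot: [1.901, 2.499, 0.002]
wrist_force: [0.0, 0.8, 7.6]
grip_width: 0.391
finger_force: 59.2
```

```bash
python3 - <<'E'
from h import *
st();s=snap('wrist');np.savez('w18.npz',**s);held(s,13,120)
print(go(.53,-.02,.3,15.5),go(.52,.1,.3,15.5),go(.603,.145,.3,15.5))
E
```

```text
t 27.95 [ 0.4669 -0.129   0.1486] yaw 15.5 z [ 0.002  0.    -1.   ] grip 0.391 ff 59.2 F [0.  0.8 7.6] q [-0.51  0.34  0.87  2.03 -0.33  0.91  0.8 ]
near edge row 146 u 250.0
152 236 263 249.5
161 232 268 250.0
170 229 270 249.5
179 227 272 249.5
188 225 275 250.0
197 222 277 249.5
206 220 279 249.5
215 218 281 249.5
(array([  8.82,   9.02, -15.13]), array([ 0.1,  0. , -0. ])) (array([ 20.65,  11.25, -15.13]), array([ 0.1,  0. , -0. ])) (array([ 22.78,  20.45, -15.11]), array([ 0.1,  0. , -0. ]))
```

Maroon gripped. Lift foot to 0.14, pass between tumbler and rail, then to cup 1.

Emit:
arm_command(plan=[[0,0,-2,0,0,0,1],[0,0,-5,0,0,0,1],[0,0,-8.5,0,0,0,1],[0,0,-12,0,0,0,1],[0.5,1.5,-14,0,0,0,1],[2,4.5,-14,0,0,0,1],[4.5,7,-14,0,0,0,1],[7.5,9,-14,0,0,0,1],[11,9.5,-14,0,0,0,1],[14.5,9.5,-14,0,0,0,1],[18,9.5,-14,0,0,0,1],[20.5,10,-14,0,0,0,1]])

```text
time: 29.2
position: [0.5065, 0.0978, 0.2877]
ee_rot: [-1.899, -2.501, -0.0]
wrist_force: [-0.0, -0.0, -0.9]
grip_width: 0.386
finger_force: 60.4
```

Emit:
arm_command(plan=[[1.7,1.5,0,0,0,0,1],[2.3,4,0,0,0,0,1],[2.3,7,0,0,0,0,1],[2.3,9.5,0,0,0,0,1],[2.3,10.4,0,0,0,0,1],[2.3,10.4,0,0,0,0,1],[2.3,10.4,2.5,0,0,0,1],[2.3,10.4,5,0,0,0,1],[2.3,10.4,7.4,0,0,0,1],[2.3,10.4,7.4,0,0,0,1],[2.3,10.4,7.4,0,0,0,1],[2.3,10.4,7.4,0,0,0,1]])

```text
time: 30.4
position: [0.6024, 0.1452, 0.2155]
ee_rot: [1.902, 2.499, 0.003]
wrist_force: [0.8, 0.5, -0.6]
grip_width: 0.388
finger_force: 60.4
```

```bash
python3 - <<'E'
from h import *
st();s=snap('wrist');np.savez('w19.npz',**s);held(s,13,120)
p=proj(s,(.602,.1435,.052));print(p.round(1)); e=brim(s,*p,38);print(np.round(e[0],1),np.round(e[1],1),onz(s,*e[0],.052).round(4))
z=robot.observe()['position'][2]-.1486;print(z)
rel(s,146,249.7,z,(.602,.1435))
hueblock(s,196,310,104,216,6,8)
E
```

```text
t 30.4 [0.6024 0.1452 0.2155] yaw 15.5 z [ 0.002  0.001 -1.   ] grip 0.388 ff 60.4 F [ 0.8  0.5 -0.6] q [-0.85  0.5   0.8   1.62 -0.38  1.19  0.31]
near edge row 147 u 251.0
153 240 264 252.0
162 233 267 250.0
171 230 270 250.0
180 227 273 250.0
189 225 275 250.0
198 223 277 250.0
207 219 279 249.0
216 217 281 249.0
[248.7 162.6]
[245.1 169.2] [65.5 89.6] [0.6003 0.136  0.052 ]
0.06685183150581236
foot [-0.5 -0.4] cup [-1.7 -1.5]
104 [16, 16, 15, 16, 15, 16, 16, 16, 14, 15, 18, 18, 18, 16, 19, 19, 20, 20, 21]
112 [15, 16, 15, 16, 15, 16, 15, 15, 15, 15, 18, 19, 17, 20, 20, 19, 21, 20, 20]
120 [15, 16, 16, 16, 16, 16, 16, 15, 16, 16, 15, 16, 16, 16, 16, 20, 21, 21, 20]
128 [16, 16, 16, 18, 16, 16, 16, 18, 18, 18, 18, 17, 16, 20, 18, 21, 21, 21, 21]
136 [15, 15, 16, 16, 16, 18, 19, 18, 18, 17, 18, 17, 19, 17, 18, 20, 21, 20, 20]
144 [16, 17, 17, 16, 18, 17, 17, 18, 18, 18, 18, 18, 19, 17, 18, 20, 21, 20, 21]
152 [18, 17, 16, 16, 18, 18, 18, 11, 19, 18, 18, 12, 18, 19, 18, 19, 20, 21, 20]
160 [19, 18, 17, 16, 18, 18, 17, 11, 11, 12, 12, 11, 13, 18, 18, 20, 21, 19, 20]
168 [19, 18, 20, 17, 18, 19, 12, 11, 11, 11, 12, 12, 11, 18, 17, 18, 20, 19, 21]
176 [18, 18, 17, 17, 19, 18, 11, 11, 12, 11, 12, 11, 11, 18, 17, 20, 19, 21, 19]
184 [17, 18, 16, 17, 18, 14, 11, 11, 11, 10, 11, 11, 10, 12, 17, 19, 19, 20, 20]
192 [18, 17, 17, 17, 18, 12, 11, 11, 11, 10, 10, 10, 10, 11, 17, 19, 20, 20, 19]
200 [19, 17, 17, 17, 18, 11, 11, 11, 10, 10, 10, 10, 10, 11, 17, 19, 19, 19, 21]
208 [18, 17, 18, 15, 11, 11, 10, 10, 10, 9, 11, 10, 10, 11, 13, 19, 19, 19, 19]
```

Emit:
arm_command(plan=[[-0.1,-0.05,0,0,0,0,1],[-0.1,-0.05,0.8,0,0,0,1],[-0.1,-0.05,1.6,0,0,0,1],[-0.1,-0.05,2.4,0,0,0,1],[-0.1,-0.05,3.2,0,0,0,1],[-0.1,-0.05,3.9,0,0,0,1],[-0.1,-0.05,4.6,0,0,0,1],[-0.1,-0.05,4.6,0,0,0,1]])

```text
time: 31.25
position: [0.601, 0.1443, 0.1665]
ee_rot: [-1.902, -2.499, 0.002]
wrist_force: [0.0, 0.4, -1.3]
grip_width: 0.385
finger_force: 60.4
```

Emit:
arm_command(plan=[[0,0,0.15,0,0,0,1],[0,0,0.3,0,0,0,1],[0,0,0.4,0,0,0,1],[0,0,0.4,0,0,0,1]])

```text
time: 31.65
position: [0.6022, 0.1441, 0.1647]
ee_rot: [1.902, 2.499, 0.002]
wrist_force: [-2.3, -1.1, 5.7]
grip_width: 0.387
finger_force: 61.0
```

On the floor. Release, rise, and retreat.

Emit:
arm_command(plan=[[0,0,0,0,0,0,0],[0,0,0,0,0,0,-0.5],[0,0,0,0,0,0,-1],[0,0,0,0,0,0,-1],[0,0,0,0,0,0,-1],[0,0,0,0,0,0,-1],[0,0,-2,0,0,0,-1],[0,0,-5,0,0,0,-1],[0,0,-9,0,0,0,-1],[0,0,-13,0,0,0,-1],[0,0,-17,0,0,0,-1],[0,0,-17,0,0,0,-1]])

```text
time: 32.85
position: [0.6042, 0.1438, 0.3393]
ee_rot: [1.9, 2.496, 0.011]
wrist_force: [0.8, 0.3, 0.2]
grip_width: 1.0
finger_force: 0.0
```

Emit:
arm_command(plan=[[-3,-3,-1,0,0,0,-1],[-6,-6,-1,0,0,0,-1],[-9,-9,-1,0,0,0,-1],[-12,-12,-1,0,0,0,-1],[-15,-15,-1,0,0,0,-1],[-15,-17,-1,0,0,0,-1],[-15,-17,-1,0,0,0,-1],[-15,-17,-1,0,0,0,-1]])

```text
time: 33.65
position: [0.4779, -0.0449, 0.3436]
ee_rot: [-1.901, -2.501, -0.002]
wrist_force: [1.0, 0.5, -0.3]
grip_width: 1.003
finger_force: 0.0
```

```bash
python3 - <<'E'
from h import *
st();s=snap('wrist');t=snap('top');sc=snap('scene');np.savez('wf.npz',**s)
cups=dict(maroon=(.602,.1435),terra=(.6255,.0567),coral=(.649,-.030),pink=(.673,-.117))
for n,c in cups.items():
    z=HT[n]+.016;row=[n]
    for cam,nm in [(s,'w'),(t,'t'),(sc,'s')]:
        p=proj(cam,(*c,z))
        try:
            e=redblob(cam,*p,22 if nm=='w' else 12,vmin=90 if n=='maroon' and nm=='w' else 60 if n=='maroon' else 150,smin=70 if n=='pink' else 110,hmax=13)
            row+= [nm,p.round(),e[0].round(1),e[1],onz(cam,*e[0],z).round(4)]
        except Exception as x: row+=[nm,p.round(),'none']
    print(*row)
# tumbler unchanged in top view?
t0=dict(np.load('top0.npz'))
d=cv2.absdiff(t0['frame'],t['frame'])[205:235,243:275];print('tumbler diff mean',d.mean())
E
```

```text
t 33.65 [ 0.4779 -0.0449  0.3436] yaw 15.5 z [ 0.     0.001 -1.   ] grip 1.003 ff 0.0 F [ 1.   0.5 -0.3] q [-0.84  0.1   0.94  1.73 -0.08  1.35  0.38]
maroon w [468. -18.] none t [199. 157.] [200.9 159.7] [13.7 18.6] [0.595  0.1394 0.211 ] s [252. 112.] [253.6 116.6] [10.  14.8] [0.5919 0.1141 0.211 ]
terra w [429. 100.] [431.  100.6] [27.9 33. ] [0.6271 0.057  0.181 ] t [234. 150.] [233.9 149.9] [11.8 13.1] [0.6266 0.0581 0.181 ] s [274. 131.] [275.  132.1] [ 4.3 11.3] [0.6249 0.0512 0.181 ]
coral w [403. 184.] [403.6 182.6] [25.7 29.7] [ 0.6495 -0.0286  0.151 ] t [267. 144.] none s [298. 152.] [298.6 152.5] [ 7.2 13.5] [ 0.6481 -0.0355  0.151 ]
pink w [383. 246.] [384.5 240.7] [14.  21.5] [ 0.6715 -0.1094  0.121 ] t [299. 138.] [306.6 134.1] [ 6.4 12.6] [ 0.683  -0.1387  0.121 ] s [323. 173.] [324.6 174.6] [ 7.8 12. ] [ 0.6724 -0.1252  0.121 ]
tumbler diff mean 53.26354166666667
```

```bash
python3 - <<'E'
from h import *
sc=snap('scene');s0=dict(np.load('scene0.npz'))
a,b=[cv2.cvtColor(x['frame'],cv2.COLOR_RGB2GRAY)[178:222,216:248].astype(float) for x in (s0,sc)]
print('tumbler diff',np.abs(a-b).mean(),cv2.phaseCorrelate(a,b))
h=cv2.cvtColor(sc['frame'],cv2.COLOR_RGB2HSV)
for v in range(98,170,5):
    m=[u for u in range(236,268) if (h[v,u,0]<=10 or h[v,u,0]>170) and h[v,u,1]>110]; print(v,(m[0],m[-1]) if m else None)
print('expected axis px top/rim',proj(sc,(.602,.1435,.211)).round(1),proj(sc,(.602,.1435,.052)).round(1))
E
```

```text
tumbler diff 2.3267045454545454 ((0.1299882508625565, 0.71833925982056), 0.9874672334237079)
98 None
103 None
108 None
113 (248, 257)
118 (249, 257)
123 (249, 258)
128 (248, 258)
133 (248, 258)
138 (248, 258)
143 (249, 258)
148 (250, 258)
153 (250, 257)
158 (251, 258)
163 None
168 None
expected axis px top/rim [251.9 112.2] [253.4 160.2]
```

```bash
python3 -c "
from cell import robot
print(robot.close_job())"
```

```text
the job is handed in; nothing more can be done
None
```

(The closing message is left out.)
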